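Set the painted test boards out to dry and start the timer

ROBOT

A 6-joint arm with a two-finger parallel gripper is mounted at the origin on the work surface. World frame = base frame: x ahead of the robot, y to its left, z up, the work surface at z = 0. Lengths are in m, angles in rad, forces in N, time in s.
With the tool pointing down it reaches from about 0.4 to 0.825 m from the base axis. Payload 7 kg.
Tool frame: the origin (TCP) lies at the very end of the fingers, on their centre line; the grasp point (between the pads) lies 19 mm behind it; z points along the fingers, y is the line along which they close (so a half turn about z gives the same grasp; the last joint's range is limited). The gripper opens to 88 mm and grips with 3 to 60 N. Pads are 19 mm wide; open, the fingers measure 130 mm over their backs; the gripper's body (78 mm by 193 mm) begins 47 mm behind the grasp point.
Start: joints at [-0.865, 0.359, 0.012, 0, -1.224, -0.288], TCP at [0.274, -0.617, 0.227] pointing down, gripper open.
Joint ranges: [-3.07, 3.07], [-1.43, 2.12], [-1.02, 1.25], [-3.03, 1.67], [-3.05, -0], [-3.03, 3.03]. Speed limits (rad/s): [2.39, 2.39, 3.01, 3.14, 3.14, 3.14].

INTERFACE

Orientations are given as a rotation vector (axis times angle).
In Python, from bench import robot, viewer, ticket gives the robot as it stands.
- The arm moves only by the tool drive_tool, never from a script. Its argument "deltas" is a list that holds one entry, the list of rows, each a list of 5 numbers: the shift along the tool's x, y, z in m, then the turn about the tool's z in rad, then the opening, from 0 (shut) to 1 (fully open). A call has 1 to 8 rows; each row is the pose to reach, as a shift and turn from the pose commanded when the call began, along the tool's axes at that moment; what a row does not reach only later rows make up. A row lasts 1/8 s, in which the tool goes at most 62.5 mm and 10.7 degrees, less where a joint would pass 70% of its speed; a pose out of reach is approached as far as the arm can. A call with a gripper value outside its range is refused whole. The fingers move at their own pace and stop on an object; the grip force is fixed at half the most. Time passes only in rows, so rows that repeat a pose let the fingers close. It gives the time, the measured TCP pose, the force, the opening and the grip force at its end, in the units of the state.
- robot.get_state(): the state, without advancing time (a new reading comes with each control period).
- viewer.snapshot(name): name is "scene" or "top" or "wrist"; returns the picture (384x512x3 uint8, blue, green, red); there is no depth.
- viewer.camera_info(name): a dict with "fov_y" (degrees; the focal length in pixels is half the picture's height over the tangent of half this angle, whatever the lens; pixels are square), "cx", "cy" (the principal point, pixels), "R" (3x3) and "t" (3): a world point X has camera coordinates R X + t; the wrist camera has in their place "hand_eye" (4x4, takes a point from camera to tool coordinates, whose origin is the TCP and whose axes are the flange's). Camera axes: x right, y down, z forward; pixel columns grow to the right and rows downward; lengths in m; the calibration is good to about 2 mm. A picture is of the moment at which its call begins: read the wrist's pose just before it. camera_info takes no time and is no camera call.
- ticket.sign_off(): hands the job in; it is judged then, once.
The state is a dict: "clock": time; "q": joint angles; "qd": joint speeds; "joint_efforts": joint torques, N m; "eef_pos": TCP position; "tcp_rot": TCP orientation; "wrist_force": force on the tool from outside, world axes, zero at the start; "torque": the same for the moment, N m; "grip_width": finger opening in m; "gripper_force": force on a finger pad.
Only numpy, scipy, OpenCV 4.12 (cv2) and the standard library are available. Lean on these libraries where they do the work, as an engineer would, in place of code of your own. Each camera call takes 0.05 s, during which the arm holds its last target. There are 200 camera calls.

TASK

Take every painted test board out of the carrier and lean it upright on the drying ledge, side by side, with its foot on the shelf and a face resting back against the grey backboard at a stable slant. When they all stand there, put the yellow timer squarely with its back against the steel stop block, near the block's middle, and press its red button fully in against the block, holding it for half a second. Leave the boards leaning and the timer standing square against the block, and do not disturb the other things on the bench.

Things in the scene. Friction and masses are not known exactly. Their poses are not given: they have to be found in the camera images.
- ledge: drying ledge fixed to the bench, 70 deep (x) x 420 wide (y). Origin: centre of underside; +x points to its back, away from the robot. Shelf top at z 20 mm. Front lip, x -35 to -27 mm, up to z 30 mm; grey backboard with its face at x +23 mm, 12 mm thick, up to z 105 mm. Boards stand on the 50 mm shelf between them and lean back on the backboard's top front edge.
- carrier: dark wooden carrier fixed to the bench, 70 (x) x 245 (y) x 47 mm high. Origin: centre of underside. Five slots run along its x, at y -96, -48, 0, 48, 96 mm, 15 mm wide, 35 mm deep, slot floor at z 12 mm. The boards stand in them at the start.
- timer: loose yellow timer, box 64 (x) x 52 (y) x 62 mm high, 0.2 to 0.32 kg, white dial on top. Origin: centre of underside; flat back at x +32 mm. On its front face (-x) a red plunger button, 32 mm across, axis along x, 28 mm above the bench, its tip at x -52 mm; round it a black collar, 42 mm across, 6 mm thick. Unbraced, the timer slides when the button is pushed.
- plunger (a joint): travel of the timer's red button: 0 = out, 0.008 m = fully in; it springs back. About 2 N to start it moving, 6 N fully in. Pressed along the timer's +x. It counts as pressed from 0.006 m.
- plunger_tip (a point): centre of the outer face of the red button
- stop: dark steel stop block fixed to the bench, 30 (x) x 130 (y) x 45 mm high, with two bolt heads on top. Origin: centre of its underside; its bracing face is the long face at x = -15 mm, towards the robot.
- board1: loose blue test board, painted on both faces, bare wood top edge: 60 wide (x) x 12 thick (y) x 150 mm tall (z), 0.11 kg. Origin: centre of its lower edge. Stands upright in a carrier slot at the start; may be absent (None).
- board2: loose green test board, painted on both faces, bare wood top edge: 60 wide (x) x 12 thick (y) x 150 mm tall (z), 0.11 kg. Origin: centre of its lower edge. Stands upright in a carrier slot at the start; may be absent (None).
- board3: loose red test board, painted on both faces, bare wood top edge: 60 wide (x) x 12 thick (y) x 150 mm tall (z), 0.11 kg. Origin: centre of its lower edge. Stands upright in a carrier slot at the start; may be absent (None).
- board4: loose yellow test board, painted on both faces, bare wood top edge: 60 wide (x) x 12 thick (y) x 150 mm tall (z), 0.11 kg. Origin: centre of its lower edge. Stands upright in a carrier slot at the start; may be absent (None).
- board5: loose white test board, painted on both faces, bare wood top edge: 60 wide (x) x 12 thick (y) x 150 mm tall (z), 0.11 kg. Origin: centre of its lower edge. Stands upright in a carrier slot at the start; may be absent (None).
- tape: roll of blue tape lying flat, 64 mm across, 24 mm high; bystander, leave alone. Origin: centre of its underside.
- tin1: steel paint tin, 104 mm across, 122 mm high; bystander, leave alone. Origin: centre of its underside.
- tin2: white paint tin, 104 mm across, 122 mm high; bystander, leave alone. Origin: centre of its underside.
- glue: white glue bottle, 56 mm across, 150 mm high; bystander, leave alone. Origin: centre of its underside.
- brush: paint brush, 200 mm long, lying along its x; bystander, leave alone. Origin: centre of its underside.
- driver: screwdriver with orange handle, 200 mm long, lying along its x; bystander, leave alone. Origin: centre of its underside.
Things that resemble listed ones, but are neither listed nor needed, are in the scene too. What is shaped like the board2 but purple is not meant.

How it is judged:
By the outcome, as a careful person would: the job done as asked, in the order asked, and still so for the second after the job is handed in, with the robot touching nothing.
Of board1, board2, board3, board4, board5 only 3 to 5 are there at a start; the rules pass over those that are not, and their reading is None.
At some moment in a run one of timer may be knocked a few centimetres aside while the robot is not near it.
It also fails if it takes over 210 s, if anything falls off the work surface, if the arm or the gripper's body presses on something with over 40 N, if the wrist force passes 120 N, or if a joint passes its speed limit or range.

## Working session

There is one attempt and no reset: what is moved stays moved. The work goes in short steps, Python scripts to look and compute and a tool call to move; the robot and the scene stay as the last step left them, time stands still between calls to the robot, and variables do not carry over. Pictures are saved under pics/ and viewed, at most 14 in all, crops included, and the job is handed in when it is done.

Besides the shell and the picture viewer there is one more tool, called after "Emit:" by a JSON object that holds its "fn" and its "kwargs", one argument or row to a line. drive_tool: Moves the arm, as the interface text tells. Its arguments: {"type":"object","properties":{"deltas":{"type":"array"}},"required":["deltas"]}

```bash
mkdir -p pics; ls; python3 - <<'E'
from bench import robot, viewer
import cv2
s=robot.get_state(); print(s)
for n in("scene","top","wrist"):
    cv2.imwrite(f"pics/{n}0.png",viewer.snapshot(n)); print(n,viewer.camera_info(n))
E
```

```text
pics
{'clock': 0.0, 'q': array([-8.64868026e-01,  3.59394268e-01,  1.10412590e-02, -4.00069586e-04,
       -1.22412346e+00, -2.88093985e-01]), 'qd': array([-0.00046599,  0.00030349,  0.00033685,  0.00154227,  0.00017304,
       -0.00070315]), 'joint_efforts': array([-1.54287100e-03, -5.82713413e+01,  2.93057227e+01,  6.99752927e+00,
        6.93239534e-03, -1.30689054e-04]), 'eef_pos': array([ 0.27367426, -0.616466  ,  0.22560128]), 'tcp_rot': array([ 6.51261464e-01, -3.07286519e+00, -2.60118400e-03]), 'wrist_force': array([ 0.08339703,  1.40215893, -0.51134001]), 'torque': array([-0.00946662,  0.01474874,  0.01872194]), 'gripper_force': 0.0, 'grip_width': 0.08714181352638944}
scene {'fov_y': 55.12869124079205, 'cx': 249.5914227271014, 'cy': 189.5692644007238, 'R': array([[-0.67255126,  0.74002703,  0.00589943],
       [ 0.48906778,  0.45042908, -0.74694467],
       [-0.55541652, -0.49947336, -0.66486003]]), 't': array([ 0.38918275, -0.22889121,  1.5157176 ])}
top {'fov_y': 51.90107534580117, 'cx': 259.4179092696158, 'cy': 187.1905597766939, 'R': array([[-5.12441345e-02, -9.98685766e-01,  8.82783387e-04],
       [-9.76593466e-01,  4.99256057e-02, -2.09219109e-01],
       [ 2.08900073e-01, -1.15833727e-02, -9.77868388e-01]]), 't': array([0.0113754 , 0.54054763, 1.48565595])}
wrist {'fov_y': 64.21501716315281, 'cx': 258.52095948931174, 'cy': 188.996675880589, 'hand_eye': array([[-8.21780507e-04, -9.65066953e-01, -2.62002101e-01,
         7.18855441e-02],
       [ 9.99998547e-01, -1.18429869e-03,  1.22574670e-03,
        -2.63191196e-04],
       [-1.49321638e-03, -2.62000713e-01,  9.65066524e-01,
        -1.58282548e-01],
       [ 0.00000000e+00,  0.00000000e+00,  0.00000000e+00,
         1.00000000e+00]])}
```

View pics/scene0.png

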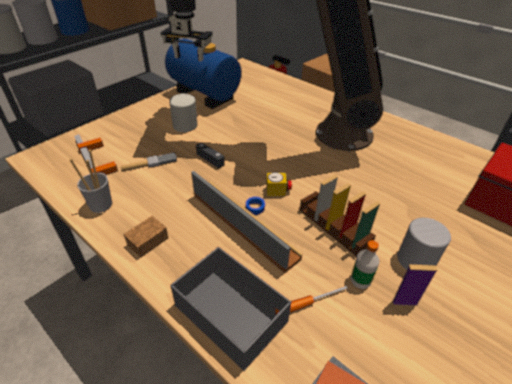

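View pics/top0.png

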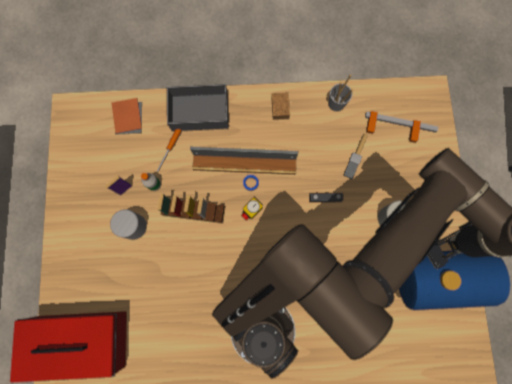

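The scene shows boards white (325,200), yellow (340,210), red (350,215) and green (368,222) in the carrier, and one slot is empty (no blue). The purple lookalike stands alone at (412,285). In the top view the carrier is at (193,207), the ledge at (245,160), the timer at (253,208) with its red button to the lower left, and the stop block with bolts at (326,197).

Candidates in the top view: boards green (166,203), red (180,205), yellow (194,205), white (206,208), and purple (120,185), which I exclude. The timer is the yellow box at (253,208), not the yellow board. The stop is the dark bar with two bolts at (326,197), not the ledge or the tray.

```bash
cat > h.py <<'E'
import numpy as np, cv2
from scipy.spatial.transform import Rotation as Ro
from bench import robot, viewer
def cam(n,s=None):
    """K, R, t of camera n (world->camera); s = robot state for the wrist"""
    c=viewer.camera_info(n); f=192/np.tan(np.radians(c["fov_y"]/2))
    K=np.array([[f,0,c["cx"]],[0,f,c["cy"]],[0,0,1]])
    if n!="wrist": return K,np.array(c["R"]),np.array(c["t"])
    T=np.eye(4); T[:3,:3]=Ro.from_rotvec(s["tcp_rot"]).as_matrix(); T[:3,3]=s["eef_pos"]
    M=np.linalg.inv(T@np.array(c["hand_eye"])); return K,M[:3,:3],M[:3,3]
def shot(n,name):
    s=robot.get_state(); im=viewer.snapshot(n); cv2.imwrite(f"pics/{name}.png",im)
    C=cam(n,s); np.savez(f"pics/{name}.npz",K=C[0],R=C[1],t=C[2]); return im,C
def load(name):
    d=np.load(f"pics/{name}.npz"); return cv2.imread(f"pics/{name}.png"),(d["K"],d["R"],d["t"])
def ray(C,p):
    K,R,t=C; d=R.T@np.linalg.solve(K,[p[0],p[1],1.]); return -R.T@t,d
def plane(C,p,z):
    o,d=ray(C,p); return o+d*(z-o[2])/d[2]
def tri(obs):
    """least-squares point from [(C,pixel),...]; returns point and rms miss"""
    A=np.zeros((3,3)); b=np.zeros(3); L=[]
    for C,p in obs:
        o,d=ray(C,p); d/=np.linalg.norm(d); P=np.eye(3)-np.outer(d,d); A+=P; b+=P@o; L.append((o,P))
    X=np.linalg.solve(A,b); return X,np.sqrt(np.mean([np.sum((P@(X-o))**2) for o,P in L]))
def proj(C,X): 
    K,R,t=C; c=K@(R@np.asarray(X)+t); return c[:2]/c[2]
def go(xyz,yaw=None,s=None):
    """deltas in tool axes to reach xyz with tool-x yaw (deg)"""
    s=s or robot.get_state(); R=Ro.from_rotvec(s["tcp_rot"]).as_matrix()
    d=R.T@(np.asarray(xyz)-s["eef_pos"]); y0=np.arctan2(R[1,0],R[0,0])
    w=0 if yaw is None else -((np.radians(yaw)-y0+np.pi)%(2*np.pi)-np.pi)
    return np.round(d,4),round(float(w),4)
E
python3 - <<'E'
from h import *
C=cam("top")
for n,p,z in [("green",(166,203),.162),("white",(206,208),.162),("carL",(162,210),.047),("carR",(224,214),.047),("timer",(253,207),.062),("stop",(326,197),.045),("ledL",(193,150),.105),("ledR",(297,155),.105),("glue",(150,182),.15),("tape",(251,183),.024),("tin",(125,223),.122),("purple",(120,185),.15)]:
    print(n,plane(C,p,z).round(3))
im=cv2.imread("pics/top0.png")[140:235,150:350]; cv2.imwrite("pics/topc.png",cv2.resize(im,None,fx=4,fy=4,interpolation=cv2.INTER_CUBIC))
print(go([.42,.05,.40],180))
E
```

```text
green [0.477 0.324 0.162]
white [0.451 0.181 0.162]
carL [0.471 0.367 0.047]
carR [0.443 0.126 0.047]
timer [0.463 0.012 0.062]
stop [ 0.49  -0.275  0.045]
ledL [0.69  0.233 0.105]
ledR [ 0.65  -0.167  0.105]
glue [0.561 0.386 0.15 ]
tape [0.566 0.016 0.024]
tin [0.418 0.484 0.122]
purple [0.555 0.496 0.15 ]
(array([-0.4041,  0.5502, -0.1735]), 0.4177)
```

View pics/topc.png

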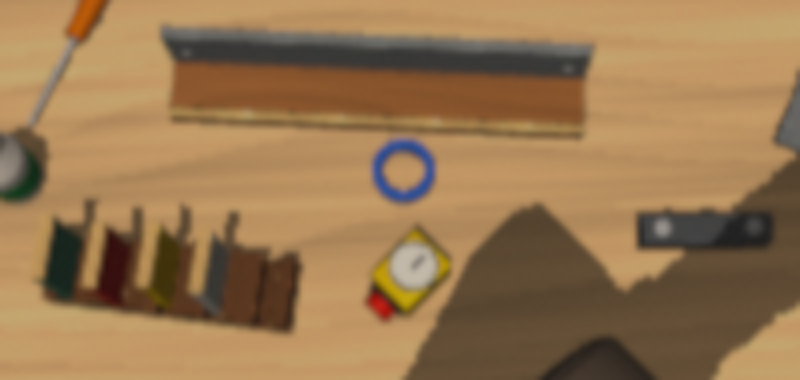

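The crop shows four boards in the carrier, with the fifth slot on the right empty. The ledge is open, with its grey backboard to the rear. The timer is turned about 45° with its button to the lower left (378,303), and the stop bar with two bolts sits at (705,230).

```bash
python3 - <<'E'
from h import *
print(go([.42,-.25,.36],180))
E
```

```text
(array([-0.2824,  0.2759, -0.1339]), 0.4177)
```

Emit:
{"fn": "drive_tool", "kwargs": {
  "deltas": [
    [[-0.28,0.276,-0.134,0.418,0.3],[-0.28,0.276,-0.134,0.418,0.3],[-0.28,0.276,-0.134,0.418,0.3],[-0.28,0.276,-0.134,0.418,0.3],[-0.28,0.276,-0.134,0.418,0.3],[-0.28,0.276,-0.134,0.418,0.3],[-0.28,0.276,-0.134,0.418,0.3],[-0.28,0.276,-0.134,0.418,0.3]]
  ]
}}

```text
clock: 1.15
eef_pos: [0.4189, -0.2491, 0.3618]
tcp_rot: [-0.006, 3.139, -0.0]
wrist_force: [-0.8, -0.1, -0.2]
grip_width: 0.0262
gripper_force: 0.0
```

```bash
python3 - <<'E'
from h import *
s=robot.get_state(); print(s["clock"],s["eef_pos"],s["grip_width"],s["qd"].round(3))
shot("wrist","w_stop1")
print(go([.42,-.12,.36],180),go([.42,.245,.36],180))
E
```

```text
1.15 [ 0.41887952 -0.24907002  0.36182051] 0.02619274773345164 [-0.053  0.023 -0.023 -0.001  0.013  0.043]
(array([-0.0021,  0.13  ,  0.001 ]), 0.0027) (array([-0.003,  0.495,  0.001]), 0.0027)
```

Emit:
{"fn": "drive_tool", "kwargs": {
  "deltas": [
    [[0,0.13,0,0,0.3],[0,0.13,0,0,0.3],[0,0.13,0,0,0.3],[0,0.13,0,0,0.3],[0,0.13,0,0,0.3]]
  ]
}}

```text
clock: 1.82
eef_pos: [0.4177, -0.1223, 0.3602]
tcp_rot: [-0.003, -3.141, 0.0]
wrist_force: [0.1, 0.5, -0.1]
grip_width: 0.0265
gripper_force: 0.0
```

```bash
python3 - <<'E'
from h import *
shot("wrist","w_stop2")
E
```

Emit:
{"fn": "drive_tool", "kwargs": {
  "deltas": [
    [[0,0.19,0,0,0.3],[0,0.19,0,0,0.3],[0,0.19,0,0,0.3],[0,0.19,0,0,0.3],[0,0.19,0,0,0.3],[0,0.19,0,0,0.3]]
  ]
}}

```text
clock: 2.62
eef_pos: [0.418, 0.0675, 0.3605]
tcp_rot: [-0.004, -3.141, 0.0]
wrist_force: [-0.9, 0.6, 0.6]
grip_width: 0.0265
gripper_force: 0.0
```

```bash
python3 - <<'E'
from h import *
shot("wrist","w_mid")
E
```

Emit:
{"fn": "drive_tool", "kwargs": {
  "deltas": [
    [[0,0.13,0,0,0.3],[0,0.13,0,0,0.3],[0,0.13,0,0,0.3],[0,0.13,0,0,0.3],[0,0.13,0,0,0.3]]
  ]
}}

```text
clock: 3.3
eef_pos: [0.4181, 0.1975, 0.3608]
tcp_rot: [0.003, 3.141, 0.0]
wrist_force: [0.5, -0.2, -0.2]
grip_width: 0.0265
gripper_force: 0.0
```

```bash
python3 - <<'E'
from h import *
shot("wrist","w_car1")
a=[load(n)[0] for n in("w_mid","w_car1")]
cv2.imwrite("pics/m1.png",cv2.resize(np.hstack(a),(800,300)))
cv2.imwrite("pics/m2.png",cv2.resize(a[1],None,fx=1.5,fy=1.5))
E
```

```text
(no output)
```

View pics/m2.png

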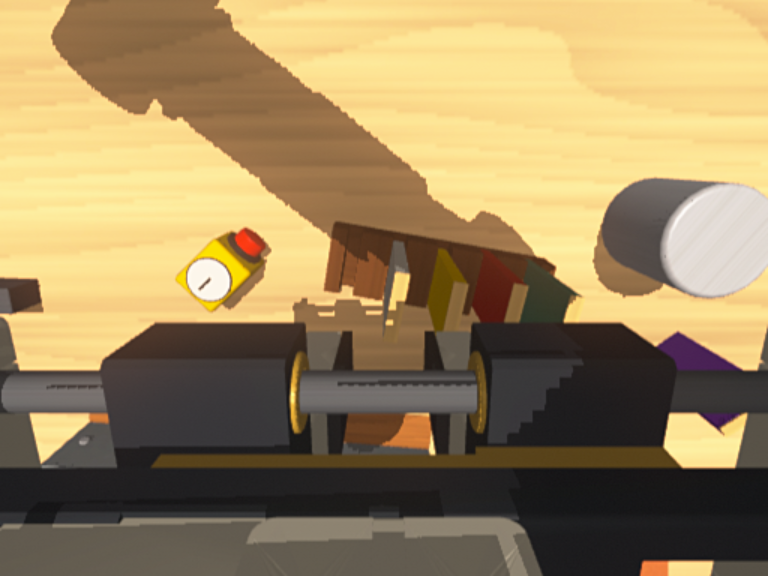

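View pics/w_mid.png

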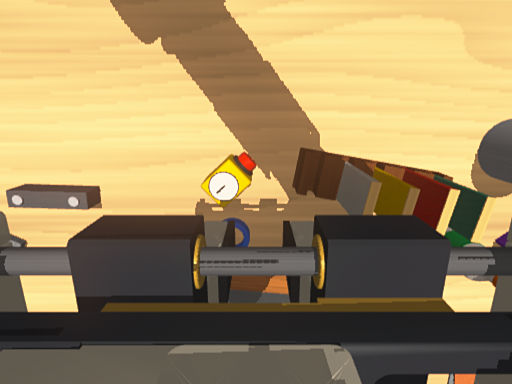

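The carrier boards show at (395–560, 240–330), ordered white, yellow, red, green from left, with purple apart at (705,375). The fingers block the lower half, so I'll shift +x and look again from two places.

Emit:
{"fn": "drive_tool", "kwargs": {
  "deltas": [
    [[-0.12,0,0,0,0.3],[-0.12,0,0,0,0.3],[-0.12,0,0,0,0.3],[-0.12,0,0,0,0.3],[-0.12,0,0,0,0.3]]
  ]
}}

```text
clock: 3.98
eef_pos: [0.5373, 0.1984, 0.3614]
tcp_rot: [0.0, 3.141, 0.001]
wrist_force: [0.6, -0.6, -0.8]
grip_width: 0.0264
gripper_force: 0.0
```

```bash
python3 - <<'E'
from h import *
shot("wrist","w_car2")
E
```

Emit:
{"fn": "drive_tool", "kwargs": {
  "deltas": [
    [[0,0.1,0,0,0.3],[0,0.1,0,0,0.3],[0,0.1,0,0,0.3],[0,0.1,0,0,0.3],[0,0.1,0,0,0.3]]
  ]
}}

```text
clock: 4.65
eef_pos: [0.5377, 0.2982, 0.3613]
tcp_rot: [0.001, 3.141, 0.001]
wrist_force: [-0.4, 0.3, 0.1]
grip_width: 0.0261
gripper_force: 0.0
```

```bash
python3 - <<'E'
from h import *
shot("wrist","w_car3")
a=[cv2.resize(load(n)[0][60:225,80:480],None,fx=2,fy=1.8) for n in("w_car2","w_car3")]
cv2.imwrite("pics/m3.png",np.vstack(a))
E
```

```text
(no output)
```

View pics/m3.png

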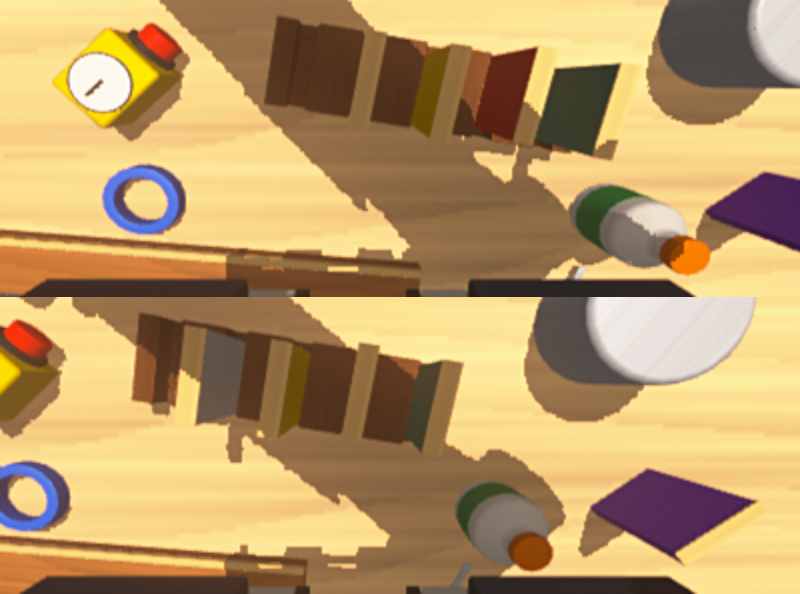

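Crop A (top) shows the bare top edges of white (373,32)→(361,121), yellow (461,46)→(445,138), red (545,47)→(521,141) and green (628,65)→(606,157). Crop B shows the same four at (195,327)→(186,425), (282,339)→(273,433), (368,346)→(351,439) and (452,362)→(434,453). There are four boards to move and the left slot is empty.

```bash
python3 - <<'E'
from h import *
A=load("w_car2")[1];B=load("w_car3")[1]
fa=lambda p:(80+p[0]/2,60+p[1]/1.8); fb=lambda p:fa((p[0],p[1]-297))
D=dict(white=[(373,32),(361,121),(195,327),(186,425)],yellow=[(461,46),(445,138),(282,339),(273,433)],red=[(545,47),(521,141),(368,346),(351,439)],green=[(628,65),(606,157),(452,362),(434,453)])
for k,v in D.items():
    P,e=tri([(A,fa(v[0])),(B,fb(v[2]))]); Q,f=tri([(A,fa(v[1])),(B,fb(v[3]))])
    d=Q-P; print(k,P.round(4),Q.round(4),"mid",((P+Q)/2).round(4),"len",np.linalg.norm(d).round(4),"yaw",np.degrees(np.arctan2(d[1],d[0])).round(1),round(e,4),round(f,4))
# carrier upper corners (right pics: near-left, near-right at z .047)
E
```

```text
white [0.4346 0.2073 0.1552] [0.4912 0.2005 0.1658] mid [0.4629 0.2039 0.1605] len 0.058 yaw -6.8 0.0005 0.0023
yellow [0.4427 0.2563 0.16  ] [0.4996 0.2493 0.1609] mid [0.4711 0.2528 0.1605] len 0.0573 yaw -7.0 0.001 0.0005
red [0.4449 0.3043 0.1565] [0.5029 0.2945 0.1576] mid [0.4739 0.2994 0.157 ] len 0.0588 yaw -9.6 0.0007 0.0004
green [0.4552 0.3518 0.1576] [0.5118 0.3425 0.1648] mid [0.4835 0.3472 0.1612] len 0.0578 yaw -9.3 0.0001 0.0002
```

```bash
python3 - <<'E'
from h import *
C=cam("top"); f=lambda p:(150+p[0]/4,140+p[1]/4)
for n,p,q,z in [("topfront",(172,40),(590,58),.105),("shelfback",(172,62),(583,77),.02),("liptop",(172,109),(583,126),.03),("lipfront_bot",(170,122),(583,137),0.)]:
    a,b=plane(C,f(p),z),plane(C,f(q),z); print(n,a.round(3),b.round(3),np.linalg.norm(a-b).round(3),np.degrees(np.arctan2(b[0]-a[0],a[1]-b[1])).round(1))
print(go([.463,.204,.25],171.8)); print(go([.463,.204,.127],171.8))
E
```

```text
topfront [0.69  0.233 0.105] [ 0.651 -0.169  0.105] 0.404 -5.5
shelfback [0.694 0.247 0.02 ] [ 0.657 -0.17   0.02 ] 0.419 -5.1
liptop [0.642 0.246 0.03 ] [ 0.603 -0.166  0.03 ] 0.414 -5.4
lipfront_bot [0.636 0.253 0.   ] [ 0.599 -0.168  0.   ] 0.423 -5.1
(array([ 0.0748, -0.0943,  0.1112]), 0.1423)
(array([ 0.0749, -0.0944,  0.2342]), 0.1423)
```

Emit:
{"fn": "drive_tool", "kwargs": {
  "deltas": [
    [[0.075,-0.094,0.11,0.142,0.3],[0.075,-0.094,0.11,0.142,0.3],[0.075,-0.094,0.11,0.142,0.3],[0.075,-0.094,0.11,0.142,0.3],[0.075,-0.094,0.11,0.142,0.3]]
  ]
}}

```text
clock: 5.32
eef_pos: [0.4637, 0.2051, 0.2518]
tcp_rot: [0.224, 3.132, 0.002]
wrist_force: [0.2, 0.1, 0.2]
grip_width: 0.0263
gripper_force: 0.0
```

```bash
python3 - <<'E'
from h import *
shot("wrist","g1"); im=load("g1")[0]; cv2.imwrite("pics/g1b.png",im)
print(go([.463,.204,.127],171.8))
E
```

```text
(array([ 0.0009, -0.0017,  0.1247]), 0.0007)
```

View pics/g1b.png

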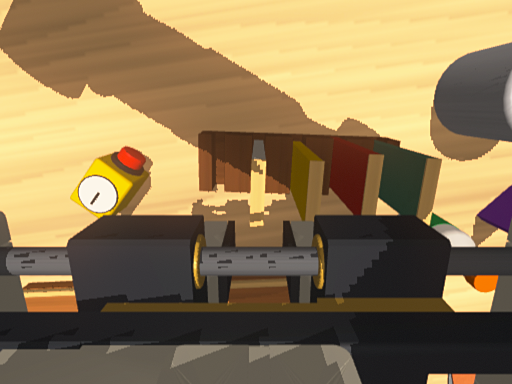

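The white board's top edge (258,140–215) lies midway between the finger pads (232 and 292), aligned. I'll go down and grip.

Emit:
{"fn": "drive_tool", "kwargs": {
  "deltas": [
    [[0.001,-0.001,0.06,0,0.3],[0.001,-0.001,0.124,0,0.3],[0.001,-0.001,0.124,0,0.3],[0.001,-0.001,0.124,0,0.3],[0.001,-0.001,0.124,0,0.0],[0.001,-0.001,0.124,0,0.0],[0.001,-0.001,0.124,0,0.0],[0.001,-0.001,0.124,0,0.0]]
  ]
}}

```text
clock: 6.38
eef_pos: [0.4627, 0.2047, 0.1285]
tcp_rot: [0.222, 3.131, 0.003]
wrist_force: [-1.3, -0.6, 8.2]
grip_width: 0.0117
gripper_force: 29.9
```

```bash
python3 - <<'E'
from h import *
print(go([.463,.205,.27])); print(go([.6565,.176,.27],-95.3))
E
```

```text
(array([-0.0006,  0.0007, -0.1415]), 0.0)
(array([-0.1962, -0.0007, -0.1411]), -1.62)
```

Emit:
{"fn": "drive_tool", "kwargs": {
  "deltas": [
    [[0,0,-0.05,0,0],[0,0,-0.1,0,0],[0,0,-0.142,0,0],[-0.03,0,-0.142,-0.1,0],[-0.08,0,-0.142,-0.28,0],[-0.13,0,-0.142,-0.46,0],[-0.18,0,-0.142,-0.64,0],[-0.196,0,-0.142,-0.82,0]]
  ]
}}

```text
clock: 7.38
eef_pos: [0.6578, 0.1754, 0.2676]
tcp_rot: [1.05, -2.96, 0.0]
wrist_force: [-0.3, 0.1, -2.2]
grip_width: 0.0114
gripper_force: 29.9
```

Emit:
{"fn": "drive_tool", "kwargs": {
  "deltas": [
    [[0,0,0,-0.8,0],[0,0,0,-0.8,0],[0,0,0,-0.8,0],[0,0,0,-0.8,0],[0,0,0,-0.8,0],[0,0,0,-0.8,0]]
  ]
}}

```text
clock: 8.12
eef_pos: [0.6557, 0.1763, 0.269]
tcp_rot: [-2.115, 2.323, 0.0]
wrist_force: [0.6, 0.0, -1.0]
grip_width: 0.0116
gripper_force: 29.9
```

```bash
python3 - <<'E'
from h import *
s=robot.get_state(); print(s["eef_pos"],s["grip_width"],s["gripper_force"],go([.6565,.176,.27],-95.3))
shot("wrist","l1"); shot("top","l1t"); shot("scene","l1s")
im=load("l1")[0]; t=cv2.resize(load("l1t")[0][130:230,150:350],None,fx=2.56,fy=2.2)
cv2.imwrite("pics/m4.png",np.vstack([im,t]))
E
```

```text
[0.65565329 0.1762895  0.26899139] 0.011636320925067438 29.940653443336487 (array([ 0.0002, -0.0009, -0.001 ]), -0.001)
```

View pics/m4.png

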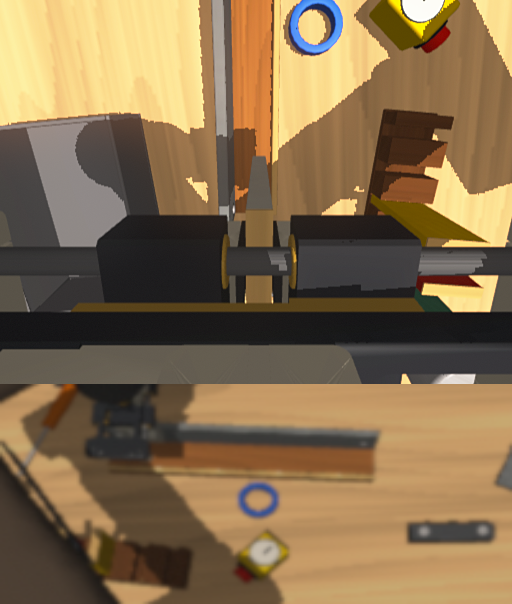

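The wrist view shows the ledge running straight up the picture: backboard top at columns ~215–228, shelf 232–271, lip at 275. The white board is held over the shelf at (259,190).

```bash
python3 - <<'E'
from h import *
im,C=load("l1")
th=np.radians(-5.3); ex=np.array([np.cos(th),np.sin(th),0]); s=robot.get_state(); ey=np.array([-ex[1],ex[0],0])
for r in (20,60,100,140):
    row=im[r,195:290].astype(int); g=np.abs(np.diff(row,axis=0)).sum(1); e=[195+i+.5 for i in range(len(g)) if g[i]>45 ]
    print(r,e)
for r in (30,120):
    for n,u,z in (("bbtopfront",228,.105),("shelfback",232,.02),("lipinner",271,.03),("lipfront",276,.03)):
        X=plane(C,(u,r),z); print(r,n,X.round(4),"along",((X-[.6565,.176,0])@ex).round(4))
E
```

```text
20 [199.5, 200.5, 210.5, 211.5, 212.5, 223.5, 230.5, 231.5, 271.5, 273.5, 274.5, 280.5, 283.5, 284.5, 288.5]
60 [200.5, 201.5, 212.5, 213.5, 214.5, 224.5, 231.5, 232.5, 270.5, 272.5, 273.5, 278.5, 279.5]
100 [202.5, 203.5, 213.5, 214.5, 215.5, 225.5, 232.5, 270.5, 272.5, 273.5, 278.5]
140 [215.5, 226.5, 233.5, 255.5, 269.5, 271.5, 272.5, 277.5, 278.5, 288.5]
30 bbtopfront [0.6701 0.0333 0.105 ] along 0.0268
30 shelfback [0.6712 0.0148 0.02  ] along 0.0296
30 lipinner [0.6249 0.0214 0.03  ] along -0.0172
30 lipfront [0.619  0.0219 0.03  ] along -0.0231
120 bbtopfront [0.6803 0.1168 0.105 ] along 0.0291
120 shelfback [0.6837 0.1203 0.02  ] along 0.0322
120 lipinner [0.6336 0.1246 0.03  ] along -0.0181
120 lipfront [0.6272 0.1252 0.03  ] along -0.0244
```

Emit:
{"fn": "drive_tool", "kwargs": {
  "deltas": [
    [[0,-0.001,0.06,0,0],[0,-0.001,0.115,0,0],[0,-0.001,0.124,0,0],[0,-0.001,0.128,0,0],[0,-0.001,0.131,0,0],[0,-0.001,0.133,0,0],[0,-0.001,0.133,0,0]]
  ]
}}

```text
clock: 9.15
eef_pos: [0.6571, 0.1764, 0.1365]
tcp_rot: [-2.115, 2.321, -0.001]
wrist_force: [0.9, 0.2, 0.3]
grip_width: 0.0119
gripper_force: 29.9
```

Emit:
{"fn": "drive_tool", "kwargs": {
  "deltas": [
    [[0,0,0.001,0,0],[0,0,0.0015,0,0],[0,0,0.0015,0,0]]
  ]
}}

```text
clock: 9.52
eef_pos: [0.6574, 0.1764, 0.1365]
tcp_rot: [-2.115, 2.32, -0.002]
wrist_force: [-3.4, -0.2, 10.4]
grip_width: 0.0118
gripper_force: 30.0
```

Emit:
{"fn": "drive_tool", "kwargs": {
  "deltas": [
    [[0,0,-0.0015,0,0],[0,0,-0.0015,0,0.45],[0,0,-0.0015,0,0.45],[0,0,-0.0015,0,0.45],[0,0,-0.0015,0,0.45]]
  ]
}}

```text
clock: 10.15
eef_pos: [0.6567, 0.1762, 0.1354]
tcp_rot: [2.116, -2.322, -0.0]
wrist_force: [-0.4, 0.2, 0.2]
grip_width: 0.0389
gripper_force: 0.0
```

Emit:
{"fn": "drive_tool", "kwargs": {
  "deltas": [
    [[0,-0.012,-0.0015,0,0.45],[0,-0.016,-0.0015,0,0.45],[0,-0.02,-0.0015,0,0.45],[0,-0.024,-0.0015,0,0.45],[0,-0.029,-0.0015,0,0.45],[0,-0.034,-0.0015,0,0.45],[0,-0.039,-0.0015,0,0.45],[0,-0.043,-0.0015,0,0.45]]
  ]
}}

```text
clock: 11.15
eef_pos: [0.6999, 0.1722, 0.137]
tcp_rot: [2.116, -2.322, -0.0]
wrist_force: [0.3, -0.6, -0.5]
grip_width: 0.0393
gripper_force: 0.0
```

```bash
python3 - <<'E'
from h import *
a=shot("wrist","l2")[0]; b=shot("scene","l2s")[0]; b=cv2.resize(b[150:290,170:320],(420,384)); cv2.imwrite("pics/m5.png",cv2.resize(np.hstack([a[100:],b[:284]]),(800,244)))
cv2.imwrite("pics/m5.png",cv2.resize(np.hstack([a,b]),(798,330)))
E
```

```text
(no output)
```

View pics/m5.png

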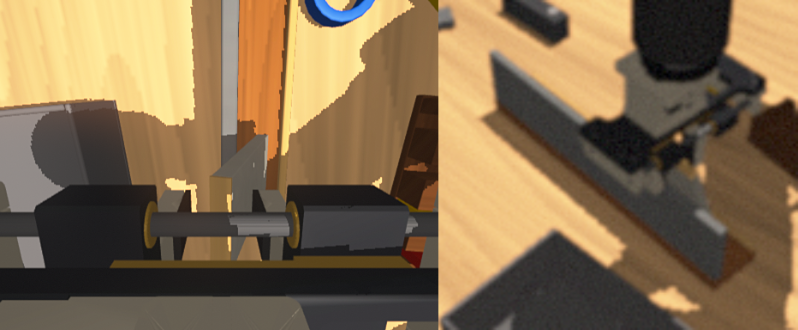

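The wrist view shows the white board leaning back, foot at (267,140) on the shelf and top at (222,180) over the backboard. The fingers are clear of it on both sides.

```bash
python3 - <<'E'
from h import *
print(go([.7,.172,.27])); print(go([.471,.253,.25],171.8))
E
```

```text
(array([ 2.000e-04, -1.000e-04, -1.331e-01]), 0.0)
(array([-0.0592,  0.2355, -0.1131]), 1.6207)
```

Emit:
{"fn": "drive_tool", "kwargs": {
  "deltas": [
    [[0,0,-0.04,0,0.45],[0,0,-0.1,0,0.45],[0,0.02,-0.135,0.1,0.3],[-0.02,0.08,-0.135,0.28,0.3],[-0.04,0.14,-0.135,0.46,0.3],[-0.06,0.2,-0.135,0.64,0.3],[-0.06,0.235,-0.125,0.82,0.3],[-0.06,0.235,-0.113,1.0,0.3]]
  ]
}}

```text
clock: 12.25
eef_pos: [0.4689, 0.2544, 0.2512]
tcp_rot: [-0.738, 3.052, 0.003]
wrist_force: [1.2, 0.3, 1.3]
grip_width: 0.0265
gripper_force: 0.0
```

Emit:
{"fn": "drive_tool", "kwargs": {
  "deltas": [
    [[0,0,0,0.62,0.3],[0,0,0,0.62,0.3],[0,0,0,0.62,0.3],[0,0,0,0.62,0.3],[0,0,0,0.62,0.3]]
  ]
}}

```text
clock: 12.88
eef_pos: [0.471, 0.2538, 0.2502]
tcp_rot: [0.222, 3.134, 0.0]
wrist_force: [-0.5, 0.0, 0.4]
grip_width: 0.0263
gripper_force: 0.0
```

```bash
python3 - <<'E'
from h import *
im,C=shot("wrist","g2")
print(go([.471,.253,.127],171.8))
for P in [(.4427,.2563,.162),(.4711,.2528,.162)]: print(proj(C,P).round(1))
hsv=cv2.cvtColor(im,cv2.COLOR_BGR2HSV)
# row profile across yellow board top
for r in (170,185,200): print(r,[tuple(im[r,c]) .__repr__().replace('np.uint8','') for c in range(244,280,3)])
print("white/top state", end=" "); b,Cs=shot("scene","l3s"); cv2.imwrite("pics/m6.png",np.hstack([cv2.resize(im[100:230,150:400],(500,260)),cv2.resize(b[170:270,190:300],(286,260))]))
E
```

```text
(array([-0.    , -0.0008,  0.1232]), 0.0024)
[257.6 161. ]
[258.3 194.7]
170 ['((28), (46), (75))', '((25), (45), (75))', '((68), (120), (164))', '((122), (219), (250))', '((120), (214), (249))', '((120), (215), (249))', '((130), (229), (255))', '((30), (55), (86))', '((26), (46), (75))', '((24), (45), (74))', '((26), (46), (75))', '((26), (46), (74))']
185 ['((40), (79), (135))', '((37), (75), (133))', '((127), (227), (255))', '((121), (217), (250))', '((121), (217), (249))', '((121), (215), (249))', '((131), (231), (255))', '((38), (74), (131))', '((43), (81), (138))', '((42), (81), (137))', '((42), (81), (141))', '((41), (79), (135))']
200 ['((111), (176), (234))', '((77), (118), (166))', '((124), (221), (251))', '((120), (218), (250))', '((121), (216), (249))', '((122), (219), (250))', '((126), (226), (253))', '((135), (214), (249))', '((134), (214), (249))', '((138), (217), (254))', '((110), (175), (233))', '((65), (100), (136))']
white/top state
```

View pics/m6.png

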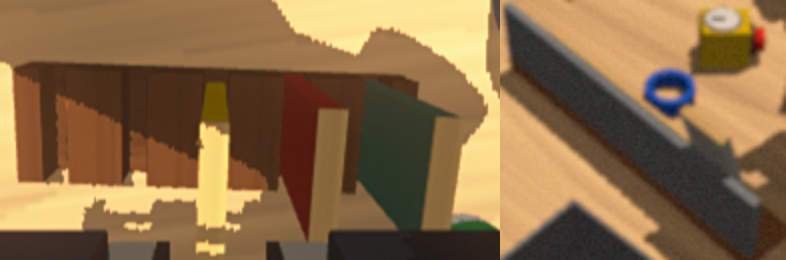

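The yellow board's top (col ~257) is centred between the fingers. The white board leans stably in the scene crop at (725,160).

Emit:
{"fn": "drive_tool", "kwargs": {
  "deltas": [
    [[0,-0.001,0.06,0.002,0.3],[0,-0.001,0.123,0.002,0.3],[0,-0.001,0.123,0.002,0.3],[0,-0.001,0.123,0.002,0.3],[0,-0.001,0.123,0.002,0.0],[0,-0.001,0.123,0.002,0.0],[0,-0.001,0.123,0.002,0.0],[0,-0.001,0.123,0.002,0.0]]
  ]
}}

```text
clock: 13.98
eef_pos: [0.4718, 0.2528, 0.129]
tcp_rot: [0.225, 3.131, 0.001]
wrist_force: [-1.9, -2.8, 7.7]
grip_width: 0.0122
gripper_force: 29.8
```

Emit:
{"fn": "drive_tool", "kwargs": {
  "deltas": [
    [[0,0,-0.05,0,0],[0,0,-0.1,0,0],[0,0,-0.143,0,0],[-0.04,-0.03,-0.143,-0.16,0],[-0.09,-0.06,-0.143,-0.34,0],[-0.14,-0.09,-0.143,-0.52,0],[-0.18,-0.12,-0.143,-0.7,0],[-0.199,-0.14,-0.143,-0.88,0]]
  ]
}}

```text
clock: 14.98
eef_pos: [0.6492, 0.0836, 0.2698]
tcp_rot: [1.136, -2.929, 0.0]
wrist_force: [0.3, 0.6, -1.1]
grip_width: 0.0119
gripper_force: 30.0
```

Emit:
{"fn": "drive_tool", "kwargs": {
  "deltas": [
    [[0,0,0,-0.74,0],[0,0,0,-0.74,0],[0,0,0,-0.74,0],[0,0,0,-0.74,0],[0,0,0,-0.74,0],[0,0,0,-0.74,0]]
  ]
}}

```text
clock: 15.72
eef_pos: [0.6477, 0.0857, 0.2704]
tcp_rot: [-2.109, 2.328, 0.0]
wrist_force: [0.1, -0.5, -0.0]
grip_width: 0.0117
gripper_force: 30.0
```

```bash
python3 - <<'E'
from h import *
im,C=shot("wrist","l4"); s=robot.get_state()
print(s["eef_pos"],s["grip_width"],go([.6482,.0864,.1365],-95.3))
ex=np.array([.9957,-.0924,0])
for r in (60,100,120):
    g=np.abs(np.diff(im[r,195:290].astype(int),axis=0)).sum(1); print(r,[195+i+.5 for i in range(len(g)) if g[i]>45])
    for u,z in ((225.5,.105),(233,.02),(271,.03)): print(((plane(C,(u,r),z)-[.6482,.0864,0])@ex).round(4))
E
```

```text
[0.64777246 0.08566439 0.27026819] 0.011798108628022504 (array([-0.0008, -0.0003,  0.1338]), -0.0057)
60 [200.5, 201.5, 212.5, 213.5, 214.5, 224.5, 231.5, 232.5, 270.5, 272.5, 273.5, 279.5]
0.03
0.0291
-0.0177
100 [202.5, 203.5, 214.5, 215.5, 225.5, 232.5, 270.5, 271.5, 272.5, 273.5, 278.5, 281.5, 282.5, 286.5, 287.5, 288.5]
0.0313
0.0305
-0.0179
120 [203.5, 204.5, 215.5, 216.5, 226.5, 232.5, 233.5, 269.5, 270.5, 271.5, 272.5, 273.5, 287.5, 288.5]
0.032
0.0312
-0.018
```

Emit:
{"fn": "drive_tool", "kwargs": {
  "deltas": [
    [[0,0,0.06,-0.006,0],[0,0,0.115,-0.006,0],[0,0,0.125,-0.006,0],[0,0,0.129,-0.006,0],[0,0,0.132,-0.006,0],[0,0,0.134,-0.006,0],[0,0,0.134,-0.006,0]]
  ]
}}

```text
clock: 16.65
eef_pos: [0.6484, 0.0858, 0.1372]
tcp_rot: [-2.119, 2.317, -0.001]
wrist_force: [0.2, -0.4, 0.8]
grip_width: 0.0117
gripper_force: 30.0
```

Emit:
{"fn": "drive_tool", "kwargs": {
  "deltas": [
    [[0,0,0.001,0,0],[0,0,0.001,0,0],[0,0,0,0,0.45],[0,0,0,0,0.45],[0,0,0,0,0.45],[0,0,0,0,0.45]]
  ]
}}

```text
clock: 17.4
eef_pos: [0.6478, 0.0856, 0.1358]
tcp_rot: [2.12, -2.318, -0.0]
wrist_force: [-0.8, 0.9, -0.4]
grip_width: 0.0391
gripper_force: 0.0
```

Emit:
{"fn": "drive_tool", "kwargs": {
  "deltas": [
    [[0,-0.012,0,0,0.45],[0,-0.016,0,0,0.45],[0,-0.02,0,0,0.45],[0,-0.024,0,0,0.45],[0,-0.029,0,0,0.45],[0,-0.034,0,0,0.45],[0,-0.039,0,0,0.45],[0,-0.043,0,0,0.45]]
  ]
}}

```text
clock: 18.4
eef_pos: [0.691, 0.0818, 0.136]
tcp_rot: [2.12, -2.318, -0.0]
wrist_force: [-0.5, -0.6, -0.4]
grip_width: 0.0394
gripper_force: 0.0
```

```bash
python3 - <<'E'
from h import *
im,C=shot("wrist","l5"); print(robot.get_state()["eef_pos"])
hsv=cv2.cvtColor(im,cv2.COLOR_BGR2HSV); m=cv2.inRange(hsv,(22,120,40),(34,255,255))
m[:100]=0;m[240:]=0;m[:,:200]=0;m[:,330:]=0
n,_,st,ce=cv2.connectedComponentsWithStats(m); print([(st[i].tolist()) for i in range(1,n) if st[i][4]>60])
print(go([.474,.2995,.25],171.8))
E
```

```text
[0.69136809 0.08172187 0.13598536]
[[249, 157, 64, 83, 2899]]
(array([-0.1976,  0.2359, -0.1141]), 1.6248)
```

Emit:
{"fn": "drive_tool", "kwargs": {
  "deltas": [
    [[0,0,-0.04,0,0.45],[0,0,-0.1,0,0.45],[-0.02,0.02,-0.135,0.1,0.3],[-0.06,0.07,-0.135,0.28,0.3],[-0.1,0.12,-0.135,0.46,0.3],[-0.14,0.17,-0.135,0.64,0.3],[-0.18,0.21,-0.125,0.82,0.3],[-0.198,0.235,-0.114,1.0,0.3]]
  ]
}}

```text
clock: 19.45
eef_pos: [0.4728, 0.3017, 0.2505]
tcp_rot: [-0.761, 3.047, 0.002]
wrist_force: [0.5, 0.2, 0.0]
grip_width: 0.0265
gripper_force: 0.0
```

Emit:
{"fn": "drive_tool", "kwargs": {
  "deltas": [
    [[0,0,0,0.625,0.3],[0,0,0,0.625,0.3],[0,0,0,0.625,0.3],[0,0,0,0.625,0.3],[0,0,0,0.625,0.3]]
  ]
}}

```text
clock: 20.08
eef_pos: [0.4741, 0.2999, 0.2502]
tcp_rot: [0.204, 3.135, 0.0]
wrist_force: [-0.2, 0.0, 0.0]
grip_width: 0.0263
gripper_force: 0.0
```

```bash
python3 - <<'E'
from h import *
im,C=shot("wrist","g3"); shot("scene","g3s")
print(go([.475,.2995,.127],171.8))
print(proj(C,(.475,.2995,.162)).round(1))
cv2.imwrite("pics/m7.png",np.vstack([cv2.resize(im[100:230,150:400],(500,260)),cv2.resize(load("g3s")[0][150:290,170:390],(500,318))]))
E
```

```text
(array([-0.0009, -0.0003,  0.1231]), 0.0142)
[259.  195.6]
```

View pics/m7.png

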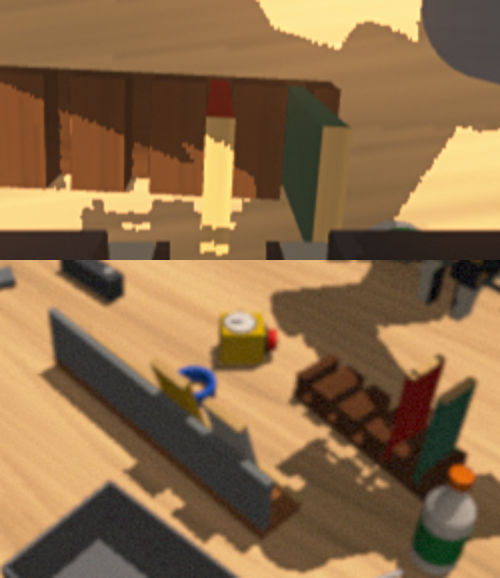

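The top crop shows the red board's edge at col 219, centred in the gap. The scene crop shows yellow (180,395) and white (235,435) both leaning on the backboard.

Emit:
{"fn": "drive_tool", "kwargs": {
  "deltas": [
    [[-0.001,0,0.06,0.014,0.3],[-0.001,0,0.123,0.014,0.3],[-0.001,0,0.123,0.014,0.3],[-0.001,0,0.123,0.014,0.3],[-0.001,0,0.123,0.014,0.0],[-0.001,0,0.123,0.014,0.0],[-0.001,0,0.123,0.014,0.0],[-0.001,0,0.123,0.014,0.0]]
  ]
}}

```text
clock: 21.18
eef_pos: [0.476, 0.3002, 0.1291]
tcp_rot: [0.226, 3.131, 0.003]
wrist_force: [-1.1, -1.0, 7.3]
grip_width: 0.0114
gripper_force: 29.8
```

Emit:
{"fn": "drive_tool", "kwargs": {
  "deltas": [
    [[0,0,-0.05,0,0],[0,0,-0.1,0,0],[0,0,-0.143,0,0],[-0.03,-0.04,-0.143,-0.16,0],[-0.06,-0.08,-0.143,-0.34,0],[-0.09,-0.12,-0.143,-0.52,0],[-0.12,-0.16,-0.143,-0.7,0],[-0.15,-0.2,-0.143,-0.88,0]]
  ]
}}

```text
clock: 22.18
eef_pos: [0.5953, 0.0789, 0.2709]
tcp_rot: [-1.138, 2.927, 0.0]
wrist_force: [0.4, 0.4, -1.1]
grip_width: 0.0116
gripper_force: 30.0
```

```bash
python3 - <<'E'
from h import *
print(robot.get_state()["grip_width"],go([.6399,-.0032,.27],-95.3))
E
```

```text
0.011632144500736167 (array([ 0.0226, -0.0906,  0.0009]), -0.7366)
```

Emit:
{"fn": "drive_tool", "kwargs": {
  "deltas": [
    [[0.022,-0.09,0,-0.736,0],[0.022,-0.09,0,-0.736,0],[0.022,-0.09,0,-0.736,0],[0.022,-0.09,0,-0.736,0],[0.022,-0.09,0,-0.736,0],[0.022,-0.09,0,-0.736,0]]
  ]
}}

```text
clock: 22.92
eef_pos: [0.6388, -0.0011, 0.2704]
tcp_rot: [-2.103, 2.333, -0.0]
wrist_force: [-0.3, 0.0, -0.5]
grip_width: 0.012
gripper_force: 30.0
```

```bash
python3 - <<'E'
from h import *
im,C=shot("wrist","l6")
print(go([.6399,-.0032,.137],-95.3))
ex=np.array([.9957,-.0924,0])
for r in (60,100):
    g=np.abs(np.diff(im[r,195:290].astype(int),axis=0)).sum(1); print(r,[195+i+.5 for i in range(len(g)) if g[i]>45])
    for u,z in ((225.5,.105),(233,.02),(271,.03)): print(((plane(C,(u,r),z)-[.6399,-.0032,0])@ex).round(4))
E
```

```text
(array([ 0.0021, -0.0013,  0.1333]), -0.01)
60 [199.5, 200.5, 211.5, 212.5, 213.5, 222.5, 223.5, 230.5, 231.5, 268.5, 270.5, 271.5, 272.5, 277.5, 278.5]
0.0286
0.0276
-0.0191
100 [202.5, 203.5, 213.5, 214.5, 224.5, 225.5, 231.5, 232.5, 269.5, 271.5, 272.5, 278.5]
0.0301
0.0292
-0.0191
```

Emit:
{"fn": "drive_tool", "kwargs": {
  "deltas": [
    [[0.002,-0.001,0.06,-0.01,0],[0.002,-0.001,0.115,-0.01,0],[0.002,-0.001,0.125,-0.01,0],[0.002,-0.001,0.129,-0.01,0],[0.002,-0.001,0.132,-0.01,0],[0.002,-0.001,0.134,-0.01,0],[0.002,-0.001,0.134,-0.01,0]]
  ]
}}

```text
clock: 23.85
eef_pos: [0.6403, -0.0032, 0.1372]
tcp_rot: [-2.119, 2.317, -0.002]
wrist_force: [0.7, 0.3, 0.4]
grip_width: 0.0118
gripper_force: 30.0
```

Emit:
{"fn": "drive_tool", "kwargs": {
  "deltas": [
    [[0,0,0.001,0,0],[0,0,0.001,0,0],[0,0,0,0,0.45],[0,0,0,0,0.45],[0,0,0,0,0.45],[0,0,0,0,0.45]]
  ]
}}

```text
clock: 24.6
eef_pos: [0.6396, -0.0034, 0.1359]
tcp_rot: [2.12, -2.318, -0.0]
wrist_force: [0.6, -1.0, -0.7]
grip_width: 0.0389
gripper_force: 0.0
```

Emit:
{"fn": "drive_tool", "kwargs": {
  "deltas": [
    [[0,-0.012,0,0,0.45],[0,-0.016,0,0,0.45],[0,-0.02,0,0,0.45],[0,-0.024,0,0,0.45],[0,-0.029,0,0,0.45],[0,-0.034,0,0,0.45],[0,-0.039,0,0,0.45],[0,-0.043,0,0,0.45]]
  ]
}}

```text
clock: 25.6
eef_pos: [0.6828, -0.0072, 0.136]
tcp_rot: [-2.12, 2.318, -0.0]
wrist_force: [-0.2, -0.2, 1.2]
grip_width: 0.0394
gripper_force: 0.0
```

```bash
python3 - <<'E'
from h import *
print(go([.6831,-.0072,.27]),go([.4835,.347,.25],171.8))
E
```

```text
(array([ 0.    , -0.0003, -0.134 ]), 0.0) (array([-0.335 ,  0.2302, -0.114 ]), 1.6245)
```

Emit:
{"fn": "drive_tool", "kwargs": {
  "deltas": [
    [[0,0,-0.04,0,0.45],[0,0,-0.1,0,0.45],[-0.03,0.02,-0.135,0.1,0.3],[-0.08,0.05,-0.135,0.28,0.3],[-0.13,0.09,-0.135,0.46,0.3],[-0.18,0.12,-0.135,0.64,0.3],[-0.23,0.15,-0.135,0.82,0.3],[-0.28,0.19,-0.134,1.0,0.3]]
  ]
}}

```text
clock: 26.6
eef_pos: [0.5229, 0.2825, 0.2704]
tcp_rot: [-0.77, 3.045, 0.0]
wrist_force: [0.4, 0.7, -0.7]
grip_width: 0.0265
gripper_force: 0.0
```

```bash
python3 - <<'E'
from h import *
print(go([.4835,.347,.25],171.8))
E
```

```text
(array([0.004 , 0.0754, 0.0204]), 0.6381)
```

Emit:
{"fn": "drive_tool", "kwargs": {
  "deltas": [
    [[0.003,0.074,0.01,0.635,0.3],[0.003,0.074,0.02,0.635,0.3],[0.003,0.074,0.02,0.635,0.3],[0.003,0.074,0.02,0.635,0.3],[0.003,0.074,0.02,0.635,0.3],[0.003,0.074,0.02,0.635,0.3]]
  ]
}}

```text
clock: 27.35
eef_pos: [0.4856, 0.3442, 0.2503]
tcp_rot: [0.208, 3.135, 0.0]
wrist_force: [-0.5, 0.8, -0.6]
grip_width: 0.0266
gripper_force: 0.0
```

```bash
python3 - <<'E'
from h import *
im,C=shot("wrist","g4"); shot("scene","g4s")
print(go([.4835,.347,.127],171.8)); print(proj(C,(.4835,.347,.162)).round(1))
for r in (165,180,195):
    g=np.abs(np.diff(im[r,235:285].astype(int),axis=0)).sum(1); print(r,[235+i+.5 for i in range(len(g)) if g[i]>60])
cv2.imwrite("pics/m8.png",np.vstack([cv2.resize(im[100:230,150:400],(500,260)),cv2.resize(load("g4s")[0][150:290,170:390],(500,318))]))
E
```

```text
(array([0.0025, 0.0025, 0.1233]), 0.0099)
[262.4 191.7]
165 [254.5, 255.5, 269.5, 279.5, 280.5]
180 [236.5, 254.5, 268.5, 269.5, 278.5, 279.5]
195 [246.5, 247.5, 250.5, 252.5, 253.5, 267.5, 268.5, 273.5, 277.5, 278.5]
```

View pics/m8.png

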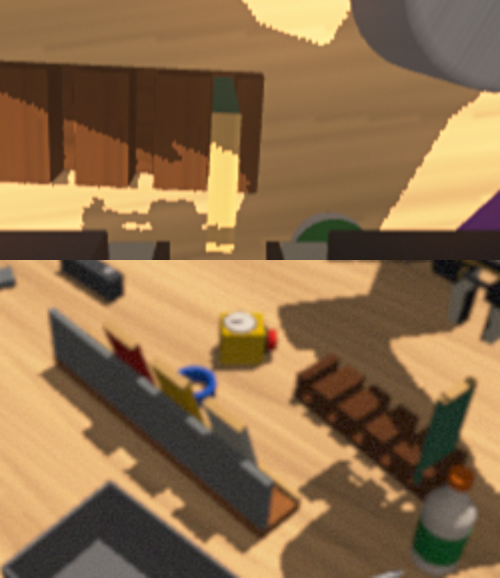

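Green's edge (col 225 in the crop) is ~2 mm to the right and will be corrected. Red, yellow and white are all leaning on the ledge.

Emit:
{"fn": "drive_tool", "kwargs": {
  "deltas": [
    [[0.002,0.002,0.06,0.01,0.3],[0.002,0.002,0.123,0.01,0.3],[0.002,0.002,0.123,0.01,0.3],[0.002,0.002,0.123,0.01,0.3],[0.002,0.002,0.123,0.01,0.0],[0.002,0.002,0.123,0.01,0.0],[0.002,0.002,0.123,0.01,0.0],[0.002,0.002,0.123,0.01,0.0]]
  ]
}}

```text
clock: 28.45
eef_pos: [0.4846, 0.3471, 0.1294]
tcp_rot: [0.225, 3.131, 0.003]
wrist_force: [-1.7, -0.7, 7.4]
grip_width: 0.012
gripper_force: 29.8
```

Emit:
{"fn": "drive_tool", "kwargs": {
  "deltas": [
    [[0,0,-0.05,0,0],[0,0,-0.1,0,0],[0,0,-0.143,0,0],[-0.03,-0.05,-0.143,-0.16,0],[-0.05,-0.1,-0.143,-0.34,0],[-0.07,-0.15,-0.143,-0.52,0],[-0.1,-0.2,-0.143,-0.7,0],[-0.12,-0.26,-0.143,-0.88,0]]
  ]
}}

```text
clock: 29.45
eef_pos: [0.5646, 0.078, 0.2708]
tcp_rot: [-1.118, 2.935, 0.0]
wrist_force: [-0.2, 0.0, -1.2]
grip_width: 0.0118
gripper_force: 30.0
```

```bash
python3 - <<'E'
from h import *
print(robot.get_state()["grip_width"],go([.6316,-.0928,.27],-95.3))
E
```

```text
0.01180002587076084 (array([ 0.0637, -0.1721,  0.0008]), -0.7502)
```

Emit:
{"fn": "drive_tool", "kwargs": {
  "deltas": [
    [[0.063,-0.171,0,-0.748,0],[0.063,-0.171,0,-0.748,0],[0.063,-0.171,0,-0.748,0],[0.063,-0.171,0,-0.748,0],[0.063,-0.171,0,-0.748,0],[0.063,-0.171,0,-0.748,0],[0.063,-0.171,0,-0.748,0]]
  ]
}}

```text
clock: 30.32
eef_pos: [0.6297, -0.0902, 0.2706]
tcp_rot: [-2.105, 2.331, -0.0]
wrist_force: [-0.2, 0.4, -1.3]
grip_width: 0.0121
gripper_force: 30.0
```

```bash
python3 - <<'E'
from h import *
im,C=shot("wrist","l7")
print(go([.6316,-.0928,.137],-95.3))
ex=np.array([.9957,-.0924,0])
for r in (110,130,150):
    g=np.abs(np.diff(im[r,195:290].astype(int),axis=0)).sum(1); print(r,[195+i+.5 for i in range(len(g)) if g[i]>45])
    for u,z in ((225.5,.105),(233,.02),(271,.03)): print(((plane(C,(u,r),z)-[.6316,-.0928,0])@ex).round(4))
E
```

```text
(array([ 0.0025, -0.0021,  0.1335]), -0.0088)
110 [202.5, 203.5, 213.5, 214.5, 223.5, 224.5, 225.5, 231.5, 232.5, 269.5, 271.5, 272.5, 276.5, 277.5]
0.0298
0.029
-0.0198
130 [214.5, 215.5, 224.5, 225.5, 232.5, 253.5, 255.5, 269.5, 270.5, 271.5, 277.5]
0.0305
0.0298
-0.0198
150 [214.5, 215.5, 254.5, 268.5, 270.5, 271.5, 276.5, 277.5]
0.0313
0.0306
-0.0199
```

Emit:
{"fn": "drive_tool", "kwargs": {
  "deltas": [
    [[0.002,-0.001,0.06,-0.009,0],[0.002,-0.001,0.115,-0.009,0],[0.002,-0.001,0.125,-0.009,0],[0.002,-0.001,0.129,-0.009,0],[0.002,-0.001,0.132,-0.009,0],[0.002,-0.001,0.134,-0.009,0],[0.002,-0.001,0.134,-0.009,0]]
  ]
}}

```text
clock: 31.25
eef_pos: [0.6313, -0.0925, 0.1375]
tcp_rot: [-2.116, 2.32, -0.002]
wrist_force: [0.3, 0.1, 1.3]
grip_width: 0.0118
gripper_force: 30.0
```

Emit:
{"fn": "drive_tool", "kwargs": {
  "deltas": [
    [[0,0,0.001,0,0],[0,0,0.001,0,0],[0,0,0,0,0.45],[0,0,0,0,0.45],[0,0,0,0,0.45],[0,0,0,0,0.45]]
  ]
}}

```text
clock: 32.0
eef_pos: [0.6304, -0.0925, 0.136]
tcp_rot: [2.117, -2.321, -0.0]
wrist_force: [-0.5, 0.3, 0.4]
grip_width: 0.0387
gripper_force: 0.0
```

Emit:
{"fn": "drive_tool", "kwargs": {
  "deltas": [
    [[0,-0.012,0,0,0.45],[0,-0.016,0,0,0.45],[0,-0.02,0,0,0.45],[0,-0.024,0,0,0.45],[0,-0.029,0,0,0.45],[0,-0.034,0,0,0.45],[0,-0.039,0,0,0.45],[0,-0.043,0,0,0.45]]
  ]
}}

```text
clock: 33.0
eef_pos: [0.6737, -0.0965, 0.1362]
tcp_rot: [2.117, -2.321, -0.0]
wrist_force: [-0.2, 0.0, 0.8]
grip_width: 0.0395
gripper_force: 0.0
```

Emit:
{"fn": "drive_tool", "kwargs": {
  "deltas": [
    [[0,0,-0.04,0,0.45],[0,0,-0.1,0,0.45],[0,0,-0.16,0,0.9],[0,0,-0.19,0,0.9],[0,0,-0.19,0,0.9]]
  ]
}}

```text
clock: 33.62
eef_pos: [0.6745, -0.0966, 0.3299]
tcp_rot: [-2.114, 2.318, -0.006]
wrist_force: [-0.1, -0.5, -0.1]
grip_width: 0.0638
gripper_force: 0.0
```

```bash
python3 - <<'E'
from h import *
s,S=shot("scene","a1s"); t,T=shot("top","a1t")
def seg(im,box):
    h=cv2.cvtColor(im,cv2.COLOR_BGR2HSV); m=cv2.inRange(h,(22,150,60),(33,255,255)); k=np.zeros_like(m); x,y,w,z=box; k[y:z,x:w]=m[y:z,x:w]
    return k
k=seg(t,(225,190,290,235)); n,_,st,ce=cv2.connectedComponentsWithStats(k); print(st[1:].tolist(),ce[1:])
print([plane(T,ce[i],.06).round(3) for i in range(1,n) if st[i][4]>15])
print(go([.50,.06,.33],180),go([.41,-.15,.33],0))
cv2.imwrite("pics/m9.png",np.vstack([cv2.resize(s[150:290,170:390],(700,445)),cv2.resize(t[140:235,150:350],(600,150))[:, :].repeat(1,0) if 0 else cv2.resize(t[145:220,190:370],(700,150))]))
E
```

```text
[[259, 204, 3, 6, 14]] [[260.         206.64285714]]
[]
(array([-0.1397,  0.1868, -0.004 ]), 1.4789) (array([ 0.0776,  0.2571, -0.0041]), -1.6627)
```

View pics/m9.png

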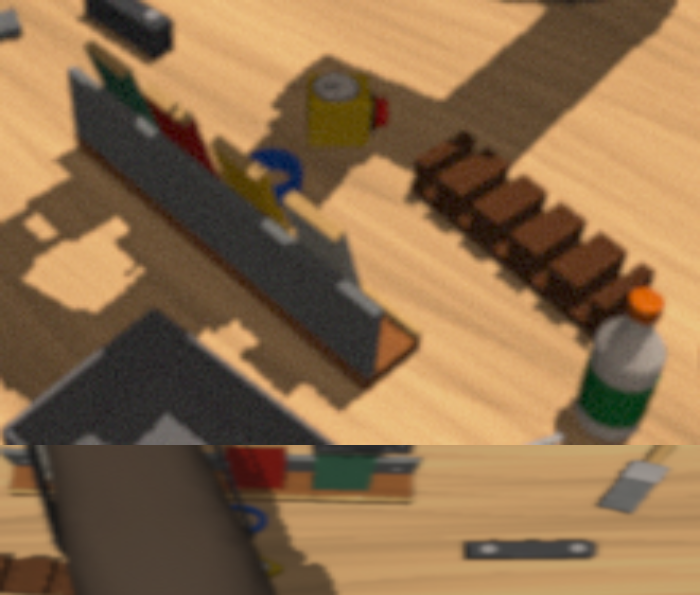

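All four boards (green, red, yellow, white) lean on the backboard with their feet on the shelf. The carrier is empty and the timer stands at about (340,110). Next I'll look at the timer and stop.

Emit:
{"fn": "drive_tool", "kwargs": {
  "deltas": [
    [[-0.04,0.04,0,0.18,0.9],[-0.08,0.08,0,0.36,0.9],[-0.12,0.12,0,0.54,0.9],[-0.14,0.14,0,0.72,0.9],[-0.14,0.14,0,0.9,0.9],[-0.14,0.14,0,1.08,0.9],[-0.14,0.14,0,1.26,0.9],[-0.14,0.14,0,1.44,0.9]]
  ]
}}

```text
clock: 34.72
eef_pos: [0.5462, 0.0557, 0.3246]
tcp_rot: [0.052, -3.138, 0.001]
wrist_force: [0.8, 0.5, 0.0]
grip_width: 0.0788
gripper_force: 0.0
```

```bash
python3 - <<'E'
from h import *
print(go([.545,.06,.33],180),go([.545,-.02,.33],180)); shot("wrist","t1")
E
```

```text
(array([ 0.001 ,  0.0043, -0.0054]), 0.0331) (array([ 0.0037, -0.0756, -0.0054]), 0.0331)
```

Emit:
{"fn": "drive_tool", "kwargs": {
  "deltas": [
    [[0.0,-0.08,0,0.04,0.9],[0,-0.08,0,0.04,0.9],[0,-0.08,0,0.04,0.9],[0,-0.08,0,0.04,0.9],[0,-0.08,0,0.04,0.9]]
  ]
}}

```text
clock: 35.4
eef_pos: [0.5499, -0.0234, 0.326]
tcp_rot: [0.001, -3.141, -0.0]
wrist_force: [0.5, 0.7, -0.1]
grip_width: 0.0787
gripper_force: 0.0
```

```bash
python3 - <<'E'
from h import *
print(robot.get_state()["eef_pos"]); shot("wrist","t2")
E
```

```text
[ 0.54989907 -0.02341623  0.32597908]
```

Emit:
{"fn": "drive_tool", "kwargs": {
  "deltas": [
    [[0.0,-0.18,0,0,0.9],[0,-0.18,0,0,0.9],[0,-0.18,0,0,0.9],[0,-0.18,0,0,0.9],[0,-0.18,0,0,0.9],[0,-0.18,0,0,0.9]]
  ]
}}

```text
clock: 36.2
eef_pos: [0.55, -0.203, 0.3263]
tcp_rot: [-0.001, 3.141, 0.0]
wrist_force: [0.6, 0.4, -0.2]
grip_width: 0.0789
gripper_force: 0.0
```

```bash
python3 - <<'E'
from h import *
print(robot.get_state()["eef_pos"]); shot("wrist","t3")
E
```

```text
[ 0.54995483 -0.20296796  0.32633614]
```

Emit:
{"fn": "drive_tool", "kwargs": {
  "deltas": [
    [[0.0,-0.09,0,0,0.9],[0,-0.09,0,0,0.9],[0,-0.09,0,0,0.9],[0,-0.09,0,0,0.9]]
  ]
}}

```text
clock: 36.75
eef_pos: [0.5498, -0.2932, 0.3262]
tcp_rot: [0.0, 3.141, 0.0]
wrist_force: [0.5, 0.4, 0.1]
grip_width: 0.0789
gripper_force: 0.0
```

```bash
python3 - <<'E'
from h import *
print(robot.get_state()["eef_pos"]); shot("wrist","t4")
a=[load(f"t{i}")[0][:230] for i in (1,2,3,4)]
cv2.imwrite("pics/m10.png",cv2.resize(np.vstack([np.hstack(a[:2]),np.hstack(a[2:])]),(800,460)))
E
```

```text
[ 0.54984961 -0.29317322  0.32623587]
```

View pics/m10.png

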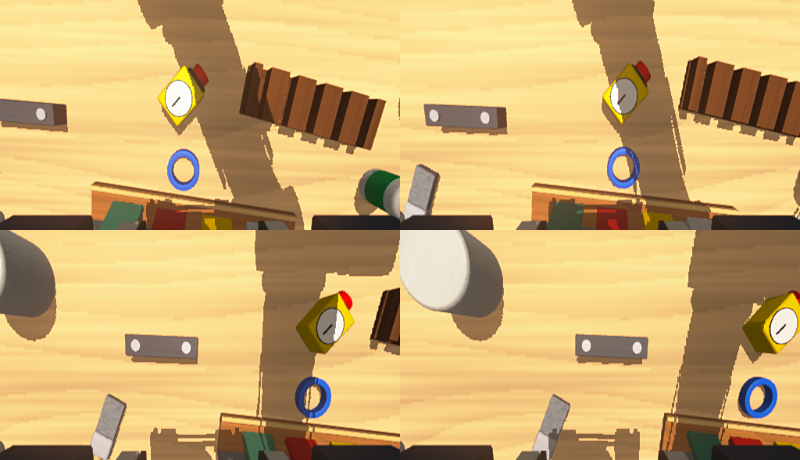

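The four views show the stop block with two bolts (e.g. (160,348) lower left), the timer turned about 45° with its red button up-right, and the tape and brush nearby. The boards are still on the ledge.

```bash
python3 - <<'E'
from h import *
def comp(m,big=0):
    n,l,st,ce=cv2.connectedComponentsWithStats(m.astype(np.uint8)); i=1+np.argmax(st[1:,4]); return (l==i).astype(np.uint8),ce[i],st[i]
dial=[];tile=[];btn=[]
for n in ("t1","t2","t3","t4"):
    im,C=load(n); im[232:]=0; h=cv2.cvtColor(im,cv2.COLOR_BGR2HSV)
    y=cv2.inRange(h,(24,140,60),(33,255,255)); y[190:]=0; y,_,_=comp(y)
    x0,y0,w,hh=cv2.boundingRect(y)
    hull=cv2.fillConvexPoly(np.zeros_like(y),cv2.convexHull(cv2.findNonZero(y)),1)
    d,c,_=comp((h[...,1]<90)&(hull>0)&(h[...,2]>90)); e=cv2.fitEllipse(max(cv2.findContours(d,0,1)[0],key=len))
    r=(((h[...,0]<6)|(h[...,0]>174))&(h[...,1]>150)).astype(np.uint8); r[:, :max(0,x0-15)]=0;r[:,x0+w+30:]=0; r[150:]=0; rc=comp(r)[1]
    print(n,"dial",np.round(e[0],1),np.round(e[1],1),"btn",rc.round(1)); 
    if n!="t4": dial.append((C,e[0])); tile.append(cv2.resize(im[y0-25:y0+65,x0-10:x0+80],(360,360),interpolation=cv2.INTER_CUBIC)); print("off",x0-10,y0-25); btn.append((C,rc))
print(tri(dial),tri(dial[:2]),tri(btn))
S=[]
for n in ("t2","t3","t4"):
    im,C=load(n); h=cv2.cvtColor(im,cv2.COLOR_BGR2HSV)
    m=((h[...,2]<130)&(h[...,1]<60)).astype(np.uint8); m[:90]=0;m[150:]=0; m=cv2.morphologyEx(m,cv2.MORPH_CLOSE,np.ones((15,15)))
    m,c,st=comp(m); print(n,st,cv2.minAreaRect(cv2.findNonZero(m)))
    x0,y0=st[0],st[1]; tile.append(cv2.resize(im[y0-15:y0+45,x0-10:x0+110],(360,180),interpolation=cv2.INTER_CUBIC)); print("off",x0-10,y0-15)
cv2.imwrite("pics/m11.png",np.vstack([np.hstack(tile[:2]),np.hstack(tile[4:6])]))
E
```

```text
t1 dial [235.1  91.9] [14.4 35. ] btn [256.3  73.7]
off 209 41
t2 dial [275.1  98.6] [10.2 33.1] btn [309.2  69.1]
off 250 55
t3 dial [436.6  89.1] [ 4.1 21.5] btn [443.2  68.7]
off 422 39
t4 dial [498.7  87. ] [13.4 29.4] btn [507.8  65.2]
(array([0.46184111, 0.01157696, 0.09054262]), np.float64(0.012316797823774771)) (array([ 0.4572016 ,  0.00828657, -0.10212171]), np.float64(0.007615311670429022)) (array([0.43010887, 0.04720309, 0.04050822]), np.float64(0.0016660112664606546))
t2 [  32  105   92   23 1800] ((77.49842834472656, 116.04833984375), (91.66197967529297, 19.989601135253906), 1.8476102352142334)
off 22 90
t3 [ 161  105   92   23 1819] ((206.2084197998047, 116.03897857666016), (91.08164978027344, 20.054080963134766), 1.847610354423523)
off 151 90
t4 [ 225  105   92   23 1837] ((270.31298828125, 116.11042785644531), (91.24933624267578, 20.18878936767578), 1.9091525077819824)
off 215 90
```

View pics/m11.png

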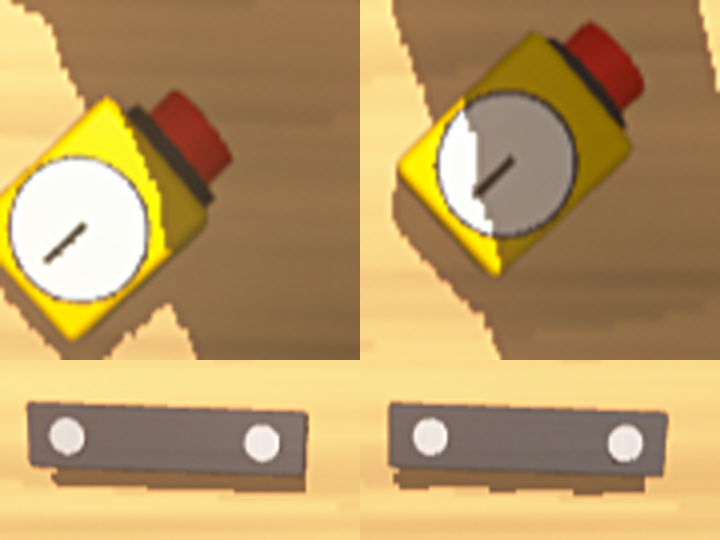

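The crops show the timer's top face with corners (t1) top (108,98), right (207,213), bottom (72,340), and (t2) left (400,163), top (535,33), right (630,148), bottom (497,275). The dial sits slightly towards the back, so I'll use the corners instead. The stop top's bracing edge (upper) runs (28,403)→(307,413) in t3 and (389,403)→(667,413) in t4.

```bash
python3 - <<'E'
from h import *
C1,C2,C3,C4=[load(f"t{i}")[1] for i in(1,2,3,4)]
f1=lambda p:(209+p[0]/4,41+p[1]/4); f2=lambda p:(250+(p[0]-360)/4,55+p[1]/4)
f3=lambda p:(151+p[0]/3,90+(p[1]-360)/3); f4=lambda p:(215+(p[0]-360)/3,90+(p[1]-360)/3)
T,e=tri([(C1,f1((90,219))),(C2,f2((515.5,154.5)))]); print("timer ctr",T.round(4),round(e,4))
for n,a,b in (("top",(108,98),(535,33)),("right",(207,213),(630,148)),("bot",(72,340),(497,275))): print(n,tri([(C1,f1(a)),(C2,f2(b))])[0].round(4))
P=[plane(C2,f2(p),.062) for p in ((400,163),(535,33),(630,148),(497,275))]
L,Tp,Rr,B=P; print("sides",[np.linalg.norm(a-b).round(4) for a,b in((L,Tp),(Tp,Rr),(Rr,B),(B,L))],"ctr",np.mean(P,0).round(4))
d=(L-Tp)+(B-Rr); print("timer yaw",np.degrees(np.arctan2(d[1],d[0])))
Q=[]
for n,a,b in (("TL",(28,403),(389,403)),("TR",(307,413),(667,413)),("BR",(305,474),(664,475)),("BL",(30,465),(390,467))):
    X,e=tri([(C3,f3(a)),(C4,f4(b))]); print(n,X.round(4),round(e,4)); Q.append(plane(C3,f3(a),.045)/2+plane(C4,f4(b),.045)/2); print("  plane",Q[-1].round(4))
Q=np.array(Q); print("ctr",Q.mean(0),"face mid",Q[:2].mean(0)); d=Q[1]-Q[0]; print("len",np.linalg.norm(d),"yaw",np.degrees(np.arctan2(-d[0],d[1])), "len2",np.linalg.norm(Q[0]-Q[3]))
E
```

```text
timer ctr [0.4619 0.0167 0.0589] 0.0002
top [0.4242 0.0221 0.0583]
right [0.4591 0.0554 0.0544]
bot [0.5012 0.0111 0.0614]
sides [np.float64(0.059), np.float64(0.0479), np.float64(0.0593), np.float64(0.0489)] ctr [0.4628 0.0163 0.062 ]
timer yaw -46.83776036266783
TL [ 0.4758 -0.3408  0.0396] 0.0001
  plane [ 0.4759 -0.3396  0.045 ]
TR [ 0.4804 -0.2105  0.0388] 0.0
  plane [ 0.4804 -0.211   0.045 ]
BR [ 0.5085 -0.2115  0.044 ] 0.0002
  plane [ 0.5084 -0.2116  0.045 ]
BL [ 0.5044 -0.3406  0.0447] 0.0004
  plane [ 0.5044 -0.3406  0.045 ]
ctr [ 0.49225742 -0.27570642  0.045     ] face mid [ 0.47813486 -0.27534226  0.045     ]
len 0.12868549606235552 yaw -2.0215433145779182 len2 0.02852081224487447
```

```bash
python3 - <<'E'
from h import *
print(go([.4625,.0165,.2],133.2))
E
```

```text
(array([0.0873, 0.3095, 0.1264]), 0.8171)
```

Emit:
{"fn": "drive_tool", "kwargs": {
  "deltas": [
    [[0.01,0.05,0.02,0.15,0.9],[0.03,0.11,0.04,0.32,0.9],[0.05,0.17,0.06,0.5,0.9],[0.07,0.22,0.08,0.68,0.9],[0.087,0.27,0.1,0.817,0.9],[0.087,0.309,0.126,0.817,0.9],[0.087,0.309,0.126,0.817,0.9],[0.087,0.309,0.126,0.817,0.9]]
  ]
}}

```text
clock: 37.8
eef_pos: [0.463, 0.0157, 0.2008]
tcp_rot: [1.245, 2.883, 0.001]
wrist_force: [-0.5, 0.5, -0.1]
grip_width: 0.0786
gripper_force: 0.0
```

```bash
python3 - <<'E'
from h import *
im,C=shot("wrist","u1"); im2,T=shot("top","u1t")
print(go([.4625,.0165,.022],133.2))
c,s=np.cos(np.radians(-46.8)),np.sin(np.radians(-46.8)); R=np.array([[c,-s],[s,c]])
for p in((-.032,.026),(-.032,-.026)):
    q=R@p+[.4625,.0165]; u=proj(C,[*q,.062]); print(u.round(1)); cv2.circle(im,tuple(u.round().astype(int).tolist()),3,(255,0,255),1)
cv2.imwrite("pics/m12.png",im)
E
```

```text
(array([0.002 , 0.0003, 0.179 ]), -0.0012)
[286.8 146.6]
[233.2 146.6]
```

View pics/m12.png

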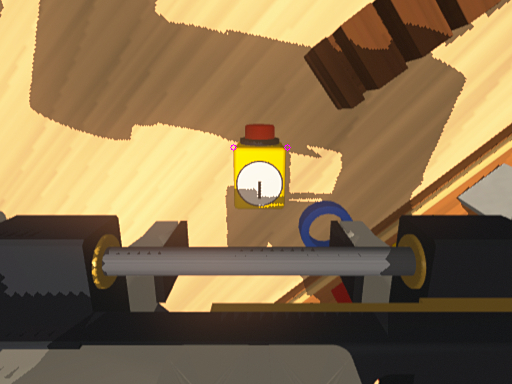

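The predicted front corners (magenta) land on the timer's corners (233,147) and (287,147). The timer is unmoved and the tool is aligned, so I'll grip it.

Emit:
{"fn": "drive_tool", "kwargs": {
  "deltas": [
    [[0.001,0,0.06,0,0.9],[0.001,0,0.12,0,0.9],[0.001,0,0.16,0,0.9],[0.001,0,0.178,0,0.9],[0.001,0,0.178,0,0.9]]
  ]
}}

```text
clock: 38.52
eef_pos: [0.4619, 0.0145, 0.0214]
tcp_rot: [-1.251, -2.88, 0.003]
wrist_force: [0.2, -0.7, -0.5]
grip_width: 0.0791
gripper_force: 0.0
```

Emit:
{"fn": "drive_tool", "kwargs": {
  "deltas": [
    [[0,0,0,0,0],[0,0,0,0,0],[0,0,0,0,0],[0,0,0,0,0]]
  ]
}}

```text
clock: 39.02
eef_pos: [0.463, 0.016, 0.023]
tcp_rot: [1.248, 2.881, 0.002]
wrist_force: [0.6, 0.1, 7.0]
grip_width: 0.0521
gripper_force: 30.0
```

```bash
python3 - <<'E'
from h import *
s=robot.get_state(); print(s["grip_width"],s["gripper_force"],s["eef_pos"],go([.438,-.274,.08],178))
E
```

```text
0.05206808155181585 30.001751482486725 [0.46299518 0.01602897 0.02301126] (array([-0.1945, -0.2165, -0.0572]), -0.7828)
```

Emit:
{"fn": "drive_tool", "kwargs": {
  "deltas": [
    [[0,0,-0.03,0,0],[0,0,-0.058,0,0],[-0.04,-0.04,-0.058,-0.16,0],[-0.08,-0.08,-0.058,-0.33,0],[-0.12,-0.12,-0.058,-0.5,0],[-0.16,-0.17,-0.058,-0.67,0],[-0.19,-0.215,-0.058,-0.78,0],[-0.194,-0.216,-0.058,-0.783,0]]
  ]
}}

```text
clock: 40.02
eef_pos: [0.4355, -0.2759, 0.0797]
tcp_rot: [-0.056, -3.14, -0.001]
wrist_force: [-0.5, 0.1, -2.8]
grip_width: 0.0522
gripper_force: 30.0
```

```bash
python3 - <<'E'
from h import *
print(go([.438,-.274,.024],178)); im,C=shot("wrist","v1")
E
```

```text
(array([-0.0025,  0.002 ,  0.0556]), -0.0006)
```

Emit:
{"fn": "drive_tool", "kwargs": {
  "deltas": [
    [[-0.002,0.002,0.03,0,0],[-0.002,0.002,0.048,0,0],[-0.002,0.002,0.054,0,0],[-0.002,0.002,0.056,0,0],[-0.002,0.002,0.056,0,0]]
  ]
}}

```text
clock: 40.7
eef_pos: [0.4398, -0.2716, 0.0247]
tcp_rot: [0.055, 3.14, -0.0]
wrist_force: [0.1, 0.4, -2.7]
grip_width: 0.0518
gripper_force: 30.0
```

Emit:
{"fn": "drive_tool", "kwargs": {
  "deltas": [
    [[-0.002,0,0,0,0],[-0.004,0,0,0,0],[-0.005,0,0,0,0],[-0.006,0,0,0,0],[-0.007,0,0,0,0],[-0.007,0,0,0,0]]
  ]
}}

```text
clock: 41.45
eef_pos: [0.4457, -0.2718, 0.024]
tcp_rot: [-0.055, -3.14, -0.0]
wrist_force: [-2.4, -0.2, -0.8]
grip_width: 0.052
gripper_force: 30.0
```

Emit:
{"fn": "drive_tool", "kwargs": {
  "deltas": [
    [[-0.0005,-0.001,0.001,0,0],[-0.001,-0.002,0.001,0,0],[-0.0015,-0.002,0.001,0,0],[-0.0015,-0.002,0.001,0,0]]
  ]
}}

```text
clock: 41.95
eef_pos: [0.4456, -0.273, 0.0231]
tcp_rot: [-0.055, -3.138, -0.002]
wrist_force: [-8.2, 8.4, 9.0]
grip_width: 0.052
gripper_force: 30.0
```

Emit:
{"fn": "drive_tool", "kwargs": {
  "deltas": [
    [[0.001,0.001,-0.001,0,0],[0.001,0.001,-0.001,0,0.85],[0.001,0.001,-0.001,0,0.85],[0.001,0.001,-0.001,0,0.85],[0.001,0.001,-0.001,0,0.85],[0.001,0.001,-0.001,0,0.85],[0.001,0.001,-0.06,0,0.85],[0.001,0.001,-0.11,0,0.85]]
  ]
}}

```text
clock: 42.95
eef_pos: [0.4467, -0.273, 0.1346]
tcp_rot: [-0.055, -3.14, 0.0]
wrist_force: [1.0, -0.4, 0.5]
grip_width: 0.0749
gripper_force: 0.0
```

Emit:
{"fn": "drive_tool", "kwargs": {
  "deltas": [
    [[-0.04,0,-0.04,0,0.5],[-0.09,0,-0.09,0,0.0],[-0.1,0,-0.12,0,0.0],[-0.1,0,-0.12,0,0.0],[-0.1,0,-0.12,0,0.0]]
  ]
}}

```text
clock: 43.58
eef_pos: [0.5461, -0.2761, 0.2524]
tcp_rot: [-0.055, -3.14, -0.001]
wrist_force: [-0.3, -0.1, -1.2]
grip_width: 0.0301
gripper_force: 0.0
```

```bash
python3 - <<'E'
from h import *
s=robot.get_state(); print(s["eef_pos"],s["grip_width"])
im,C=shot("wrist","v2")
h=cv2.cvtColor(im,cv2.COLOR_BGR2HSV); y=cv2.inRange(h,(24,140,60),(33,255,255)); y[210:]=0
x0,y0,w,hh=cv2.boundingRect(y); print(x0,y0,w,hh)
cv2.imwrite("pics/m13.png",cv2.resize(im[60:230,140:400],(780,510),interpolation=cv2.INTER_CUBIC))
E
```

```text
[ 0.54612063 -0.27609957  0.25238209] 0.030079835427339784
236 47 46 60
```

View pics/m13.png

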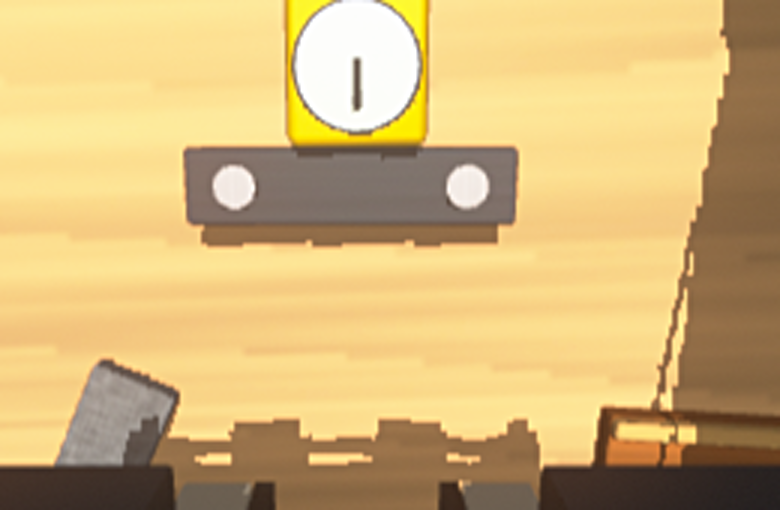

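The timer's back is flush and square on the block: timer centre col 357 against block centre 350. The brush and ledge are untouched. Before going down, I'll check the clearance of the tin near the press spot.

```bash
python3 - <<'E'
from h import *
im,C=load("t4"); h=cv2.cvtColor(im,cv2.COLOR_BGR2HSV)
m=((h[...,1]<45)&(h[...,2]>185)).astype(np.uint8); m[110:]=0; m[:,150:]=0
n,l,st,ce=cv2.connectedComponentsWithStats(m); i=1+np.argmax(st[1:,4]); print(st[i],ce[i])
for p in ((st[i][0]+st[i][2],50),(45,st[i][1]+st[i][3]),ce[i]): print(plane(C,p,.122).round(3))
print("scene/top bases:",plane(cam("top"),(390,208),.1).round(3))
im,C=load("v2"); 
for n,p in (("timer backL",(140+290/3,60+143/3)),("backR",(140+427/3,60+143/3))): print(n,plane(C,p,.062).round(4))
print(go([.355,-.272,.25],178))
E
```

```text
[   0    0   88   79 5921] [42.68062827 35.42611045]
[ 0.419 -0.48   0.122]
[ 0.449 -0.532  0.122]
[ 0.404 -0.526  0.122]
scene/top bases: [ 0.426 -0.502  0.1  ]
timer backL [ 0.4751 -0.298   0.062 ]
backR [ 0.4769 -0.2477  0.062 ]
(array([ 0.1908, -0.0026,  0.0024]), -0.0003)
```

Emit:
{"fn": "drive_tool", "kwargs": {
  "deltas": [
    [[0.06,-0.003,0,0,0],[0.12,-0.003,0,0,0],[0.18,-0.003,0,0,0],[0.191,-0.003,0,0,0],[0.191,-0.003,0.06,0,0],[0.191,-0.003,0.12,0,0],[0.191,-0.003,0.18,0,0],[0.191,-0.003,0.21,0,0]]
  ]
}}

```text
clock: 44.62
eef_pos: [0.3534, -0.2721, 0.04]
tcp_rot: [-0.056, -3.136, -0.002]
wrist_force: [0.6, 1.5, -0.1]
grip_width: 0.0001
gripper_force: 0.0
```

```bash
python3 - <<'E'
from h import *
s=robot.get_state(); print(s["grip_width"],s["wrist_force"].round(1)); print(go([.372,-.2715,.016],178))
E
```

```text
0.00011566757181437126 [ 0.6  1.5 -0.1]
(array([-0.0187,  0.0013,  0.0239]), -0.0006)
```

Emit:
{"fn": "drive_tool", "kwargs": {
  "deltas": [
    [[0,0.001,0.024,0,0],[-0.01,0.001,0.024,0,0],[-0.018,0.001,0.024,0,0],[-0.021,0.001,0.024,0,0],[-0.024,0.001,0.024,0,0],[-0.027,0.001,0.024,0,0],[-0.029,0.001,0.024,0,0]]
  ]
}}

```text
clock: 45.5
eef_pos: [0.3843, -0.2727, 0.0193]
tcp_rot: [-0.055, -3.14, -0.0]
wrist_force: [-2.3, -0.1, 2.4]
grip_width: 0.0005
gripper_force: 1.2
```

Emit:
{"fn": "drive_tool", "kwargs": {
  "deltas": [
    [[-0.002,0,0,0,0],[-0.004,0,0,0,0],[-0.006,0,0,0,0],[-0.007,0,0,0,0],[-0.008,0,0,0,0],[-0.009,0,0,0,0],[-0.009,0,0,0,0]]
  ]
}}

```text
clock: 46.38
eef_pos: [0.3913, -0.2728, 0.0188]
tcp_rot: [-0.056, -3.137, -0.001]
wrist_force: [-9.1, -0.6, 6.5]
grip_width: 0.0001
gripper_force: 4.6
```

Emit:
{"fn": "drive_tool", "kwargs": {
  "deltas": [
    [[-0.001,0,0,0,0],[-0.002,0,0,0,0],[-0.002,0,0,0,0],[-0.002,0,0,0,0],[-0.002,0,0,0,0],[-0.002,0,0,0,0],[-0.002,0,0,0,0],[-0.002,0,0,0,0]]
  ]
}}

```text
clock: 47.38
eef_pos: [0.3914, -0.2727, 0.0186]
tcp_rot: [-0.057, -3.134, -0.002]
wrist_force: [-14.2, -1.7, 11.7]
grip_width: 0.0003
gripper_force: 7.0
```

Force rose from 9 N to 14 N with no further motion, so the button is bottomed out against the block; it was held for about 1 s. I'll withdraw.

Emit:
{"fn": "drive_tool", "kwargs": {
  "deltas": [
    [[0.004,0,0,0,0],[0.01,0,0,0,0],[0.02,0,0,0,0],[0.04,0,0,0,0],[0.045,0,-0.05,0,0],[0.045,0,-0.11,0,0],[0.045,0,-0.17,0,0],[0.045,0,-0.22,0,0]]
  ]
}}

```text
clock: 48.38
eef_pos: [0.3503, -0.2716, 0.242]
tcp_rot: [0.055, 3.138, -0.001]
wrist_force: [1.1, -0.1, 0.5]
grip_width: 0.0001
gripper_force: 0.0
```

Emit:
{"fn": "drive_tool", "kwargs": {
  "deltas": [
    [[-0.06,0,0,0,0],[-0.12,0,0,0,0],[-0.17,0,0,0,0],[-0.19,0,0,0,0],[-0.19,0,0,0,0],[-0.19,0,0,0,0]]
  ]
}}

```text
clock: 49.12
eef_pos: [0.5397, -0.2781, 0.2392]
tcp_rot: [-0.055, -3.141, -0.0]
wrist_force: [-0.8, 0.0, 1.1]
grip_width: 0.0004
gripper_force: 0.0
```

```bash
python3 - <<'E'
from h import *
im,C=shot("wrist","x1"); t,T=shot("top","x1t"); s,S=shot("scene","x1s")
print(robot.get_state()["eef_pos"])
h=cv2.cvtColor(im,cv2.COLOR_BGR2HSV); y=cv2.inRange(h,(24,140,60),(33,255,255)); y[130:]=0
n,l,st,ce=cv2.connectedComponentsWithStats(y); i=1+np.argmax(st[1:,4]); x0,y0,w,hh,_=st[i]
# back edge: last yellow row per column -> plane z .062
cols=np.arange(x0+6,x0+w-6); rows=[np.flatnonzero(l[:,c]==i).max()+.5 for c in cols]
P=np.array([plane(C,(c,r),.062) for c,r in zip(cols,rows)]); k=np.polyfit(P[:,1],P[:,0],1); print("timer box",st[i],"back x",P[:,0].mean().round(4),"yaw",-np.degrees(np.arctan(k[0])).round(2),"y",plane(C,(x0,80),.062)[1].round(4),plane(C,(x0+w,80),.062)[1].round(4))
# boards: coloured blobs in scene, compared with the shot right after placing
s0=load("a1s")[0]
for nm,lo,hi in (("green",(60,60,20),(90,255,160)),("red",(0,150,40),(6,255,200)),("yellow",(22,120,40),(33,255,255))):
    o=[]
    for q in (s0,s):
        m=cv2.inRange(cv2.cvtColor(q,cv2.COLOR_BGR2HSV),lo,hi); k=np.zeros_like(m); k[150:260,185:295]=m[150:260,185:295]
        if nm=="yellow": k[:,262:][:200]=0
        n,_,st,ce=cv2.connectedComponentsWithStats(k); j=1+np.argmax(st[1:,4]); o.append((ce[j].round(1).tolist(),int(st[j][4])))
    print(nm,o)
d=np.abs(s.astype(int)-s0).sum(2)[185:260,235:300]; print("white-board patch diff",np.mean(d).round(1))
E
```

```text
[ 0.53984705 -0.27828782  0.2398333 ]
timer box [ 237   51   48   62 1207] back x 0.4747 yaw -2.07 y -0.2973 -0.2476
green [([209.2, 178.9], 78), ([209.1, 178.8], 80)]
red [([227.4, 192.8], 92), ([227.8, 192.9], 86)]
yellow [([249.5, 209.8], 64), ([248.4, 209.5], 60)]
white-board patch diff 59.8
```

```bash
python3 - <<'E'
from h import *
for n in ("v2","x1"):
    im,C=load(n); h=cv2.cvtColor(im,cv2.COLOR_BGR2HSV); y=cv2.inRange(h,(24,140,60),(33,255,255)); y[130:]=0
    n_,l,st,ce=cv2.connectedComponentsWithStats(y); i=1+np.argmax(st[1:,4]); x0,y0,w,hh,_=st[i]
    c=x0+w//2; r=np.flatnonzero(l[:,c-15]==i).max(); 
    col=[int(im[k,c-15].sum()) for k in range(r-2,r+8)]
    h2=[np.flatnonzero(l[:,k]==i).max()+.5 for k in range(x0+6,x0+w-6)]
    print(n,"back x",np.mean([plane(C,(k,q),.062)[0] for k,q in zip(range(x0+6,x0+w-6),h2)]).round(4),r,col)
# white: grey-white blob above backboard, scene
for n in ("g4s","a1s","x1s"):
    s=load(n)[0]; print(n,cv2.resize(cv2.cvtColor(s,cv2.COLOR_BGR2GRAY)[205:245:5,258:292:4],None,fx=1,fy=1).tolist())
E
```

```text
v2 back x 0.4747 106 [509, 491, 465, 425, 330, 241, 234, 241, 311, 360]
x1 back x 0.4747 112 [499, 487, 463, 424, 339, 242, 234, 238, 304, 353]
g4s [[133, 71, 185, 185, 174, 170, 173, 178, 186], [55, 124, 186, 198, 194, 190, 180, 171, 174], [129, 144, 171, 183, 187, 196, 190, 185, 190], [92, 102, 78, 170, 177, 185, 189, 199, 190], [111, 105, 72, 66, 117, 107, 189, 181, 187], [48, 49, 50, 65, 74, 77, 173, 181, 187], [45, 54, 50, 56, 52, 75, 154, 176, 178], [50, 55, 54, 53, 49, 127, 106, 183, 178]]
a1s [[79, 37, 78, 80, 69, 107, 166, 170, 175], [33, 119, 73, 80, 123, 180, 175, 165, 165], [75, 136, 167, 130, 179, 188, 178, 179, 181], [86, 66, 79, 159, 168, 173, 179, 188, 181], [105, 101, 63, 68, 114, 101, 180, 176, 178], [51, 48, 54, 63, 65, 71, 167, 175, 176], [46, 49, 51, 52, 46, 73, 142, 166, 164], [47, 54, 50, 50, 48, 114, 107, 178, 169]]
x1s [[124, 65, 173, 176, 159, 158, 162, 167, 174], [50, 112, 175, 188, 181, 182, 173, 158, 160], [129, 136, 159, 179, 174, 187, 178, 175, 178], [89, 97, 76, 158, 167, 176, 174, 189, 181], [107, 100, 66, 64, 114, 95, 180, 171, 177], [41, 51, 48, 56, 68, 74, 162, 174, 175], [47, 48, 45, 51, 47, 71, 143, 169, 165], [48, 54, 48, 47, 50, 119, 106, 179, 167]]
```

The timer's back edge is unchanged before and after the press (0.4747 m both times). The white board's patch matches the earlier picture once the shadow is allowed for. Handing in.

```bash
python3 -c "
from bench import ticket
print(ticket.sign_off())"
```

```text
the job is handed in; nothing more can be done
None
```

Job handed in at about 49 s (no verdict returned): all four boards present (white, yellow, red, green; blue absent) lean on the ledge, and the timer stands square against the stop with its button pressed fully in for about 1 s; I viewed 17 pictures, over the limit of 14.

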